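# Tighten the loose hook plate on a barber's station stand

## Task

One of the two sloping stands has a loose hook plate, standing off the wood: take the screwdriver from the rack, push its bit into that plate's screw and turn it clockwise until fully home, keeping the bit pushed in and seated while it turns, then put the screwdriver back upright in its hole in the rack. Last, test the tightened plate: pull its hook straight out from the sloping face with about 12 N for a full second, then let go. Do not touch the other stand and leave the brush, jar, bottle and can as they are.

Things in the scene. Friction and masses are not known exactly. Their poses are not given: they have to be found in the camera images.
- driver: Screwdriver, 160 mm, 0.1-0.2 kg, upright in the rack. Origin at the bit's end, z up the tool. z 0-15 mm: cross bit, two blades 16 mm across, 4 mm thick, along x and y (first 6 mm tapered, 10 x 2 at the end); 10 mm round shank to 75; round collar 34 mm dia. 75-81, resting on the rack board; black square handle 24 x 24 mm, 80-160, flats facing x and y.
- rack: Wooden tool rack, fixed, 100 (x) x 180 (y) mm, top 92 mm high; origin under its centre, z up. Two 22 mm square holes through its 12 mm top board: at y = -45 mm the screwdriver's, at y = +45 mm the brush's; open below down to 6 mm above the counter.
- rack_hole (a point): Centre of the screwdriver's hole at the top face of the rack board; axes as the rack. With the screwdriver parked its origin is 75 mm below this point.
- stand: Stand with the loose plate: dark wooden wedge, fixed, 150 mm deep (x), 130 wide; its face slopes 30 degrees, from 20 mm high at -x to 95 at +x. Origin under its centre. An aluminium plate (130 x 56 x 8 mm, standing 8-13 mm off the wood) on the face carries the screw low down and the hook 70 mm farther up the slope.
- spare_stand: Second, like stand, same size, origin and axes, with its own screw and hook, but its plate is tight: no gap under it. Leave it alone.
- screw_head: Head of the loose screw, 34 mm dia., 11 mm high. Origin: centre of the cross recess's floor, 3 mm above the plate; turns with the screw. z out along the screw's axis, square to the slope (30 degrees from vertical); x, y along the slots, which are 7 mm wide, 21 long, 8 deep. A quarter turn gives the same recess.
- screw (a joint): Turn of that screw in rad, growing clockwise seen from the screwdriver's handle; 2.1 = fully home at its stop, starts at 0 to 0.8. Stiff (about 0.2 N m), stays where left, sinks 6 mm per rad and takes the plate and hook in with it.
- hook_grip (a point): Grip point on the loose plate's hook: J-shaped flat aluminium, stem 14 mm thick (y), 26 mm along the slope (x, uphill), standing 56 mm out of the plate (z, square to the slope); at its end a lip 12 mm high turns uphill by 19 mm. The point is on the stem's centre line, 36 mm above the plate, 20 below its end.
- hook (a joint): How far that hook is pulled out along its z on its rubber mount, in m: 0 at rest, springy at 1.5 N per mm (8 mm at 12 N), stop at 16 mm; springs back when let go.
- brush: Neck brush, upright in the rack's other hole, rising 71 mm above the board, at most 32 mm in diameter. Origin at its lower end. Leave it alone.
- jar: Glass jar, 60 mm in diameter, 100 mm high, on the counter; origin under its centre. Leave it alone.
- lotion: White bottle with a black cap, 52 mm in diameter, 150 mm high, on the counter; origin under its centre. Leave it alone.
- can: Grey can, 54 mm in diameter, 120 mm high, on the counter; origin under its centre. Leave it alone.
Mind the look-alikes: they are no part of the job. Leave any green or turquoise look-alike of the driver alone.

How it is judged:
On the way, in this order (a step that is already met when the one before it is completed fails the run):
1. the bit is seated in the recess (within 3 mm of the axis and 3 mm of its floor, in line within 10 degrees) and pushed in (x of driver in the frame of screw_head between -0.003 and 0.003 m and y of driver in the frame of screw_head between -0.003 and 0.003 m and z of driver in the frame of screw_head below 0.003 m and angle between the z axis of driver and the z axis of screw_head, either way round below 0.17 rad and contact force between driver and screw_head above 1.5 N), for 0.1 s.
2. the screw is fully home (2.0 rad or more) with the bit still seated within 4 mm of the recess floor and pushing (value of joint screw above 2 rad and x of driver in the frame of screw_head between -0.003 and 0.003 m and y of driver in the frame of screw_head between -0.003 and 0.003 m and z of driver in the frame of screw_head below 0.004 m and angle between the z axis of driver and the z axis of screw_head, either way round below 0.17 rad and contact force between driver and screw_head above 1.5 N), for 0.1 s.
3. the screwdriver is back upright in its rack hole, let go (horizontal distance between driver and rack_hole below 0.007 m and z of driver in the frame of rack_hole below -0.07 m and angle between driver's own z axis and vertical below 0.1 rad and contact force between driver and the fingers below 0.1 N), for 0.2 s.
4. the hook is held pulled out with 8 to 16 N (5.3 to 10.7 mm) for 0.6 s (value of joint hook between 0.0053 and 0.0107 m), for 0.6 s.
At the end, for the whole second after the job is handed in: The screw is fully home (2.0 rad or more), the hook is let go and sprung back (under 2 mm), and the screwdriver stands upright (within 0.1 rad) in its rack hole, within 7 mm of its centre, its collar within 5 mm of the board, at rest and let go; the bystanders are at rest (all of step 3 and value of joint screw above 2 rad and value of joint hook below 0.002 m and linear speed of each of driver, brush, jar, lotion, can below 0.02 m/s); the robot touches nothing.
It fails at once if the brush, jar, bottle or can is moved more than 20 mm or tipped (distance of any of brush, jar, lotion, can from where it was at the start of the episode above 0.02 m or angle between any of brush, jar, lotion, can's own z axis and vertical above 0.25 rad).
It fails at once if the screw turns without the bit seated in its recess (within 6 mm of the floor), or the fingers or arm touch it ((velocity of joint screw above 0.2 rad/s and (z of driver in the frame of screw_head above 0.006 m or distance between driver and screw_head above 0.01 m)) or contact force between any of the fingers, the arm and screw_head above 1 N).
It fails at once if the hook is pulled out with more than 19.5 N (13 mm) (value of joint hook above 0.013 m).
It fails at once if the hook is pulled while the screw is not yet home (value of joint hook above 0.004 m and value of joint screw below 1.9 rad).
It fails at once if the second stand is touched with more than 3 N (contact force between anything else and spare_stand above 3 N).
It also fails if it takes over 72 s, if anything falls off the work surface, if the arm or the gripper's body presses on something with over 40 N, if the wrist force passes 120 N, or if a joint passes its speed limit or range.

## Robot

A 6-joint arm with a two-finger parallel gripper is mounted at the origin on the work surface. World frame = base frame: x ahead of the robot, y to its left, z up, the work surface at z = 0. Lengths are in m, angles in rad, forces in N, time in s.
With the tool pointing down it reaches from about 0.3 to 0.85 m from the base axis. Payload 4.2 kg.
Tool frame: the origin (TCP) lies midway between the tips of the shut fingers; the grasp point (between the pads) lies 19 mm behind it; z points along the fingers, y is the direction in which the jaws open and shut (so a half turn about z gives the same grasp; the last joint's range is limited). The gripper opens to 91 mm and grips with 3 to 60 N. Pads are 32 mm wide; open, the fingers measure 118 mm over their backs; the gripper's body (76 mm by 178 mm) begins 60 mm behind the grasp point.
Start: joints at [-1.298, 0.32, 1.565, -0, 1.257, -0.02], TCP at [0.166, -0.551, 0.214] pointing down, gripper open.
Joint ranges: [-3.11, 3.11], [-0.84, 2.01], [0.21, 2.61], [-1.34, 4.49], [0.05, 2.63], [-2.56, 2.56]. Speed limits (rad/s): [2.57, 2.57, 3.14, 3.14, 3.14, 3.14].

## Interface

Orientations are given as a rotation vector (axis times angle).
In Python, from rig import env gives the robot as it stands. The module is installed in compiled form; this text tells all that it offers.
- The arm moves only by the tool drive_tool, never from a script. Its argument "series" is a list that holds one entry, the list of rows, each a list of 7 numbers: the opening, from 0 (shut) to 1 (fully open), then the shift along the tool's x, y, z in cm, then the turn, a rotation vector about the tool's x, y, z in degrees. In form: [[[fingers, dx, dy, dz, rx, ry, rz], ...]]. A call has 1 to 10 rows; each row shifts and turns the commanded pose from where the row before left it, along the tool's axes as they then stand; what a row does not reach is not made up. A row lasts 1/12 s, in which the tool goes at most 41.7 mm and 7.16 degrees, less where a joint would pass 70% of its speed; a pose out of reach is approached as far as the arm can. A call with a gripper value outside its range is refused whole. The fingers move at their own pace and stop on an object; "grip_force" is the grip in N (left out, the last holds). Time passes only in rows, so rows that do not move let the fingers close. It gives the time, the measured TCP pose, the force and the opening at its end, in the units of the state.
- env.read_state(): the state, without advancing time (a new reading comes with each control period).
- env.get_image(name): name is "side" or "top" or "wrist"; returns the picture (420x560x3 uint8, blue, green, red); there is no depth.
- env.get_calibration(name): a dict with "fx", "fy", "cx", "cy" (pixels), "R" (3x3) and "t" (3): a world point X has camera coordinates R X + t. Camera axes: x right, y down, z forward; pixel columns grow to the right and rows downward; lengths in m; the calibration is good to about 2 mm. A picture is of the moment at which its call begins: read the wrist's pose just before it. get_calibration takes no time and is no camera call; for the wrist camera it gives the pose at the moment of the call.
- env.finish_job(): hands the job in, once; it reports no verdict.
Trained networks look in the newest picture that a camera, given by its name, has taken for a name from the list of things; names that differ only in an ending like _2 or _b are one class to them, and where a whole thing is asked for, a point or a joint stands for the part that bears it (a point fixed in the world has none). Each returns a list of dicts, best first, with "conf" (0 to 1); they miss things now and then, are a little off and sometimes report something else, mostly with a low value. They report only what shows in the picture. A call takes as long as a camera call. They do not tell look-alikes from the thing itself.
- env.spot_in(camera, query): "xy" ([column, row] in pixels, amid what is visible of it).
- env.regions_of(camera, query): "mask" (420x560 bool, what is visible of it) and "xy" ([column, row] in pixels, amid what is visible of it).
- env.landmark_of(camera, query): "xy" ([column, row] in pixels: a listed point, or the origin of a listed thing).
The state is a dict: "time": time; "q": joint angles; "qd": joint speeds; "joint_torque": joint torques, N m; "eef_pos": TCP position; "tool_rot": TCP orientation; "wrist_force": force on the tool from outside, world axes, zero at the start; "ft_torque": the same for the moment, N m; "finger_gap": finger opening in m.
Only numpy, scipy, OpenCV 4.12 (cv2) and the standard library are available. Lean on these libraries where they do the work, as an engineer would, in place of code of your own. Each camera call takes 0.05 s, during which the arm holds its last target.

## Working session

There is one attempt and no reset: what is moved stays moved. The work goes in short steps, Python scripts to look and compute and a tool call to move; the robot and the scene stay as the last step left them, time stands still between calls to the robot, and variables do not carry over. Pictures are saved under pics/ and viewed, and the job is handed in when it is done.

Besides the shell and the picture viewer there is one more tool, called as name(argument=value, ...) on one line, values as JSON. drive_tool: Moves the arm, as the interface text tells. Its arguments: {"type":"object","properties":{"series":{"type":"array"},"grip_force":{"type":"number"}},"required":["series"]}

```bash
ls; mkdir -p pics; python3 - <<'E'
from rig import env
import cv2,numpy as np
s=env.read_state(); print({k:np.round(v,3).tolist() for k,v in s.items()})
for n in ['side','top','wrist']:
    im=env.get_image(n); cv2.imwrite(f'pics/{n}0.png',im)
    c=env.get_calibration(n); print(n,c)
E
```

```text
pics
{'time': 0.0, 'q': [-1.298, 0.32, 1.566, 0.0, 1.257, -0.02], 'qd': [-0.001, 0.0, -0.001, -0.0, 0.001, 0.001], 'joint_torque': [0.001, -41.246, -23.197, 0.073, 0.046, -0.0], 'eef_pos': [0.166, -0.55, 0.213], 'tool_rot': [-3.106, -0.458, 0.0], 'wrist_force': [-0.54, -0.072, -0.163], 'ft_torque': [0.006, 0.023, -0.061], 'finger_gap': 0.091}
side {'fx': 384.04020151810414, 'fy': 384.04020151810414, 'cx': 282.06921151427315, 'cy': 206.82521292654388, 'R': array([[ 0.97224447, -0.23315414, -0.01948945],
       [-0.19546687, -0.76365469, -0.61532448],
       [ 0.12858224,  0.60205536, -0.78803296]]), 't': array([-0.53492367,  0.1597061 ,  0.91957855])}
top {'fx': 444.6432319901876, 'fy': 444.6432319901876, 'cx': 279.66850505350186, 'cy': 213.5857740221163, 'R': array([[-0.0132735 , -0.99976136,  0.01735061],
       [-0.99548693,  0.01158211, -0.0941893 ],
       [ 0.09396587, -0.01852252, -0.9954031 ]]), 't': array([-0.00716726,  0.54687768,  0.92394173])}
wrist {'fx': 356.50771998916167, 'fy': 356.50771998916167, 'cx': 284.68062285639104, 'cy': 209.98867820796957, 'R': array([[ 2.87943465e-01, -9.57647308e-01, -4.41814210e-04],
       [-9.16132465e-01, -2.75595173e-01,  2.91116141e-01],
       [-2.78908350e-01, -8.34202300e-02, -9.56687617e-01]]), 't': array([-0.57428247, -0.0320025 ,  0.39215032])}
```

View pics/side0.png

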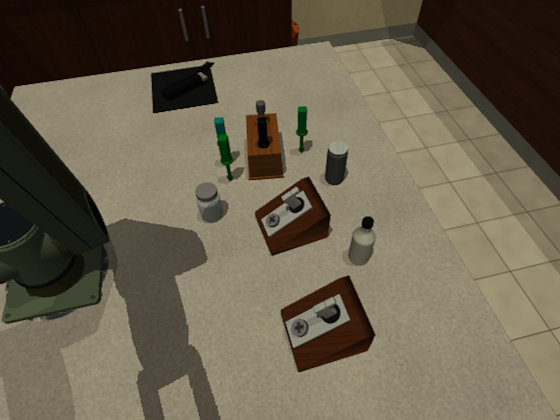

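View pics/top0.png

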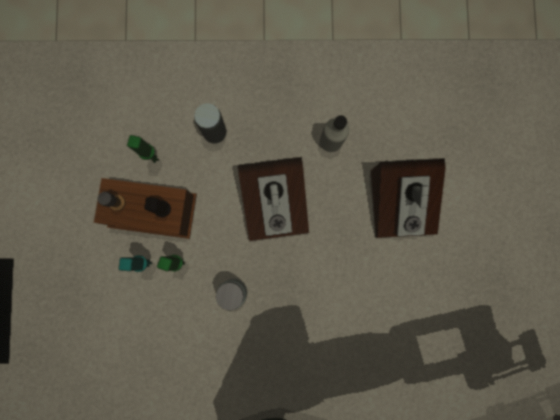

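View pics/wrist0.png

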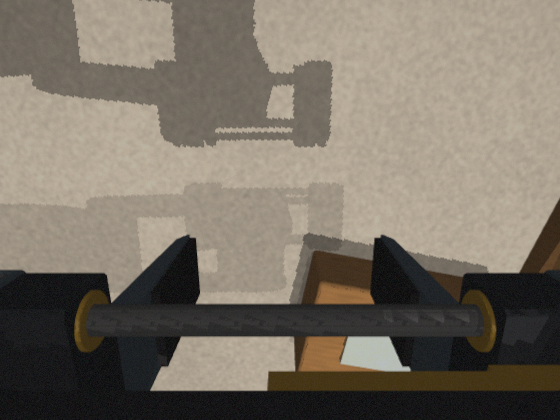

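```bash
python3 - <<'E'
from rig import env
import cv2,numpy as np
a=cv2.imread('pics/side0.png'); b=cv2.imread('pics/top0.png')
A=cv2.resize(a[170:375,245:385],None,fx=2.9,fy=2.9,interpolation=3)
B=cv2.resize(b[140:250,90:450],None,fx=2.2,fy=2.2,interpolation=3)
cv2.imwrite('pics/cA.png',A);cv2.imwrite('pics/cB.png',np.clip(B*1.6,0,255))
for n in ['side','top']:
    env.get_image(n)
    for q in ['driver','rack','rack_hole','stand','spare_stand','screw_head','hook_grip','brush','jar','lotion','can']:
        print(n,q,[(np.round(d['xy']).tolist(),round(d['conf'],2)) for d in env.landmark_of(n,q)])
E
```

```text
side driver [([226.0, 180.0], 0.77), ([302.0, 152.0], 0.7)]
side rack [([264.0, 157.0], 0.65)]
side rack_hole [([264.0, 144.0], 0.96), ([322.0, 309.0], 0.36)]
side stand [([322.0, 330.0], 0.63)]
side spare_stand [([288.0, 228.0], 0.82)]
side screw_head []
side hook_grip [([324.0, 308.0], 0.76)]
side brush [([324.0, 308.0], 0.49)]
side jar [([210.0, 212.0], 0.72)]
side lotion [([358.0, 257.0], 0.89)]
side can [([334.0, 180.0], 0.62), ([324.0, 308.0], 0.16)]
top driver [([155.0, 159.0], 0.66), ([151.0, 265.0], 0.64), ([170.0, 209.0], 0.63), ([181.0, 264.0], 0.54), ([402.0, 200.0], 0.42)]
top rack [([151.0, 213.0], 0.93)]
top rack_hole [([162.0, 208.0], 0.84), ([232.0, 294.0], 0.43)]
top stand [([403.0, 199.0], 0.8)]
top spare_stand [([272.0, 205.0], 0.93)]
top screw_head [([413.0, 221.0], 0.46), ([161.0, 209.0], 0.21)]
top hook_grip [([420.0, 200.0], 0.7)]
top brush [([130.0, 205.0], 0.67)]
top jar [([235.0, 293.0], 0.93)]
top lotion [([334.0, 141.0], 0.68), ([420.0, 198.0], 0.54)]
top can [([211.0, 130.0], 0.89)][ WARN:0@0.094] global loadsave.cpp:1063 imwrite_ Unsupported depth image for selected encoder is fallbacked to CV_8U.
```

View pics/cA.png

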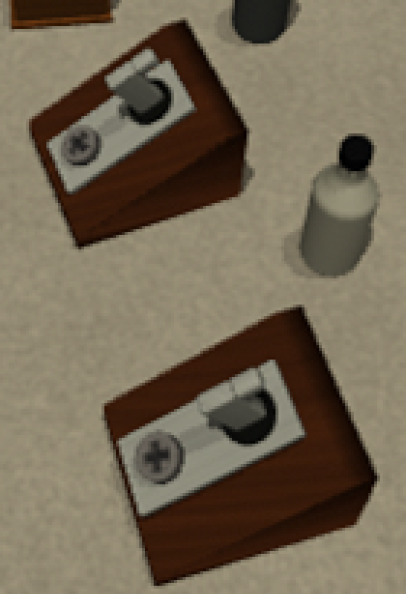

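View pics/cB.png

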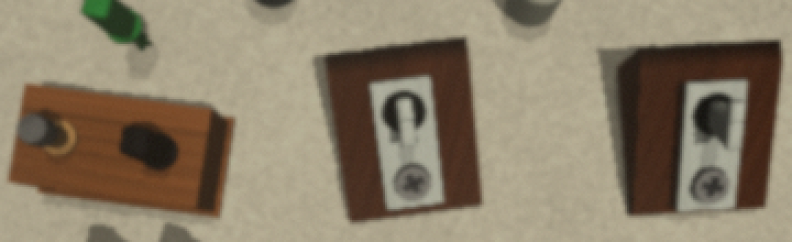

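```bash
cat > h.py <<'E'
import numpy as np,cv2
from scipy.spatial.transform import Rotation as Ro
from scipy.optimize import least_squares
def K(c): return np.array([[c['fx'],0,c['cx']],[0,c['fy'],c['cy']],[0,0,1]])
def proj(c,X):
    X=np.atleast_2d(X); p=X@np.array(c['R']).T+c['t']; return p[:,:2]/p[:,2:]*[c['fx'],c['fy']]+[c['cx'],c['cy']]
def ray(c,uv):
    d=np.array([(uv[0]-c['cx'])/c['fx'],(uv[1]-c['cy'])/c['fy'],1]); R=np.array(c['R']); o=-R.T@c['t']; d=R.T@d; return o,d/np.linalg.norm(d)
def tri(obs):
    A=np.zeros((3,3));b=np.zeros(3)
    for c,uv in obs:
        o,d=ray(c,uv);P=np.eye(3)-np.outer(d,d);A+=P;b+=P@o
    X=np.linalg.solve(A,b); return X,[np.round(proj(c,X)[0]-uv,1).tolist() for c,uv in obs]
def onz(c,uv,z):
    o,d=ray(c,uv); return o+d*(z-o[2])/d[2]
def tcp(s): return np.array(s['eef_pos']),Ro.from_rotvec(s['tool_rot']).as_matrix()
E
python3 - <<'E'
from h import *
from rig import env
S=env.get_calibration('side');T=env.get_calibration('top');W=env.get_calibration('wrist')
s=env.read_state();p,R=tcp(s)
o=-W['R'].T@W['t'];print('cam in tool',R.T@(o-p),'axes',R.T@W['R'].T)
for n,a,b in [('rack',(264,157),(151,213)),('hole',(264,144),(162,208)),('stand',(322,330),(403,199)),('spare',(288,228),(272,205)),('hookgrip',(324,308),(420,200)),('jar',(210,212),(235,293)),('lot',(358,257),(334,141)),('can',(334,180),(211,130)),('screw',(300,327),(413,223)),('g1',(226,180),(181,264)),('g2',(302,152),(155,159))]:
    print(n,tri([(S,a),(T,b)]))
E
```

```text
cam in tool [ 0.0831125  -0.00033381 -0.17091914] axes [[-7.48110792e-04 -9.56675047e-01 -2.91156821e-01]
 [ 9.99999308e-01 -9.80059063e-04  6.50810021e-04]
 [-9.07964588e-04 -2.91156132e-01  9.56675118e-01]]
rack (array([ 0.55636396,  0.2682074 , -0.00653425]), [[-0.6, 0.1], [0.1, -0.9]])
hole (array([0.55426908, 0.22069554, 0.08964899]), [[0.1, -0.0], [-0.0, 0.2]])
stand (array([ 0.57336375, -0.28506105,  0.00740148]), [[1.9, -0.4], [-0.1, 1.9]])
spare (array([ 0.56813036,  0.00224262, -0.0131233 ]), [[0.6, -0.1], [-0.0, 0.8]])
hookgrip (array([ 0.56332092, -0.28430736,  0.12254876]), [[-1.3, 0.3], [0.1, -1.3]])
jar (array([0.37794588, 0.0828571 , 0.01500618]), [[0.7, -0.1], [-0.0, 0.8]])
lot (array([ 0.70654039, -0.13638307,  0.00947411]), [[0.6, -0.2], [-0.1, 0.7]])
can (array([ 0.74104407,  0.13909304, -0.02063351]), [[1.0, -0.3], [-0.1, 1.3]])
screw (array([ 0.51988514, -0.28748406,  0.06305775]), [[0.3, -0.1], [-0.0, 0.3]])
g1 (array([ 0.43773219,  0.20121659, -0.00329119]), [[1.5, -0.2], [-0.1, 2.0]])
g2 (array([ 0.67525996,  0.2615181 , -0.00801263]), [[0.0, -0.0], [-0.0, 0.0]])
```

drive_tool(series=[[[1, 3.2, -1.8, -0.7, 0, 0, 0], [1, 3.2, -1.8, -0.7, 0, 0, 0], [1, 3.2, -1.8, -0.7, 0, 0, 0], [1, 3.2, -1.8, -0.7, 0, 0, 0], [1, 3.2, -1.8, -0.7, 0, 0, 0], [1, 3.2, -1.8, -0.7, 0, 0, 0], [1, 3.2, -1.8, -0.7, 0, 0, 5.6], [1, 3.2, -1.8, -0.7, 0, 0, 5.6], [1, 3.2, -1.8, -0.7, 0, 0, 5.6], [1, 1, 0, 0, 0, 0, 0]]])

```text
time: 2.18
eef_pos: [0.4158, -0.3172, 0.2787]
tool_rot: [3.141, 0.002, 0.007]
wrist_force: [-0.1, -0.3, -0.2]
finger_gap: 0.091
```

```bash
python3 - <<'E'
from h import *
from rig import env
import pickle
s=env.read_state();p,R=tcp(s);print(s['time'],p,R[:,0],s['q'])
W=env.get_calibration('wrist');im=env.get_image('wrist');cv2.imwrite('pics/w1.png',im);pickle.dump(W,open('w1.pkl','wb'))
for q in ['stand','screw_head','hook_grip']:
    print(q,[(np.round(d['xy']).tolist(),round(d['conf'],2)) for d in env.landmark_of('wrist',q)])
E
```

```text
2.1833 [ 0.41583836 -0.31724891  0.27872698] [0.99998876 0.00111596 0.00460862] [-0.67544686  0.19992669  1.56686815  0.00277063  1.37106856  0.89368936]
stand [([256.0, 35.0], 0.67)]
screw_head [([255.0, 79.0], 0.92)]
hook_grip [([248.0, 17.0], 0.91)]
```

View pics/w1.png

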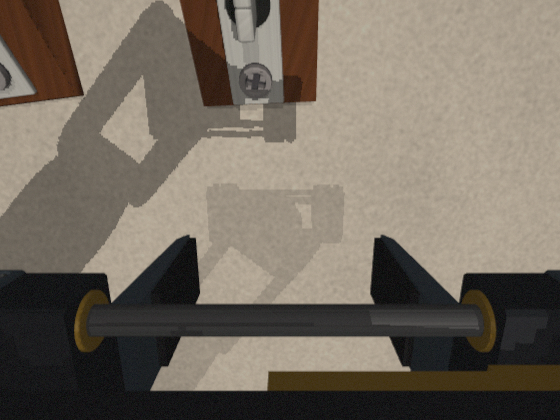

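drive_tool(series=[[[1, 3, -1, 0, 0, 0, 0], [1, 3, -1, 0, 0, 0, 0], [1, 2, -1, 0, 0, 0, 0], [1, 0, 0, 0, 0, 0, 0], [1, 0, 0, 0, 0, 0, 0]]])

```text
time: 2.8
eef_pos: [0.4912, -0.2912, 0.2761]
tool_rot: [-3.141, 0.001, 0.003]
wrist_force: [-0.5, 1.1, -0.9]
finger_gap: 0.091
```

```bash
python3 - <<'E'
from h import *
from rig import env
import pickle
s=env.read_state();p,R=tcp(s);print(s['time'],p,R[:,0],s['q'])
W=env.get_calibration('wrist');im=env.get_image('wrist');cv2.imwrite('pics/w2.png',im);pickle.dump(W,open('w2.pkl','wb'))
cv2.imwrite('pics/w2c.png',cv2.resize(im[0:240,120:440],None,fx=2.5,fy=2.5,interpolation=2))
for q in ['stand','screw_head','hook_grip']:
    print(q,[(np.round(d['xy']).tolist(),round(d['conf'],2)) for d in env.landmark_of('wrist',q)])
E
```

```text
2.8 [ 0.49116451 -0.29116405  0.27613613] [ 9.99997459e-01 -5.01741045e-04 -2.19759174e-03] [-5.54706886e-01  2.82823251e-01  1.46143018e+00 -9.43162413e-04
  1.39934856e+00  1.01675332e+00]
stand [([278.0, 101.0], 0.56), ([3.0, 251.0], 0.18)]
screw_head [([282.0, 148.0], 0.57), ([5.0, 253.0], 0.19)]
hook_grip [([277.0, 111.0], 0.7)]
```

View pics/w2c.png

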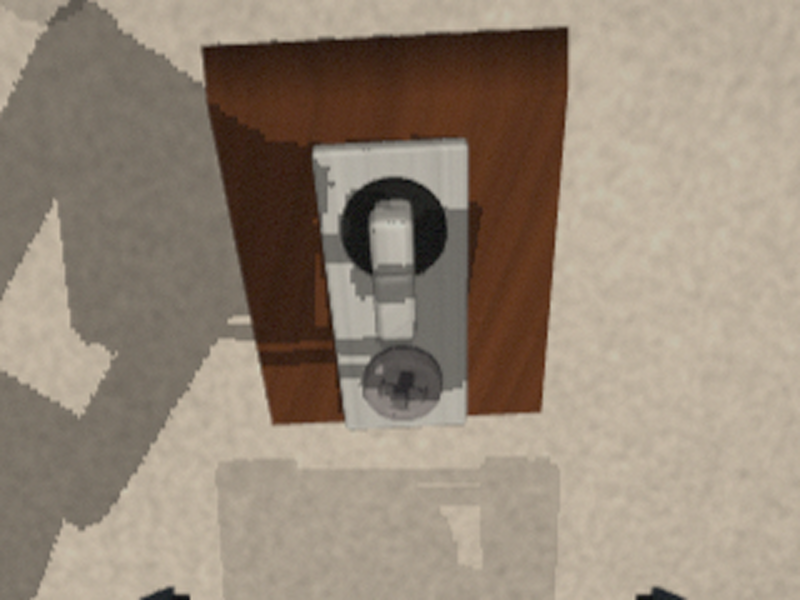

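```bash
python3 - <<'E'
from h import *
import cv2
im=cv2.imread('pics/w2.png');cv2.imwrite('pics/w2d.png',cv2.resize(im[50:180,230:330],None,fx=6,fy=6,interpolation=cv2.INTER_CUBIC)[:600*1])
im=cv2.imread('pics/w2.png');cv2.imwrite('pics/w2d.png',cv2.resize(im[80:180,230:330],None,fx=6,fy=6,interpolation=cv2.INTER_CUBIC))
im=cv2.imread('pics/w1.png');cv2.imwrite('pics/w1d.png',cv2.resize(im[0:120,170:330],None,fx=5,fy=5,interpolation=cv2.INTER_CUBIC))
im=cv2.imread('pics/side0.png');cv2.imwrite('pics/s0d.png',cv2.resize(im[270:375,270:385],None,fx=5.7,fy=5.7,interpolation=cv2.INTER_CUBIC))
im=cv2.imread('pics/side0.png');cv2.imwrite('pics/s0e.png',cv2.resize(im[175:260,245:335],None,fx=7,fy=7,interpolation=cv2.INTER_CUBIC))
E
```

```text
(no output)
```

View pics/w2d.png

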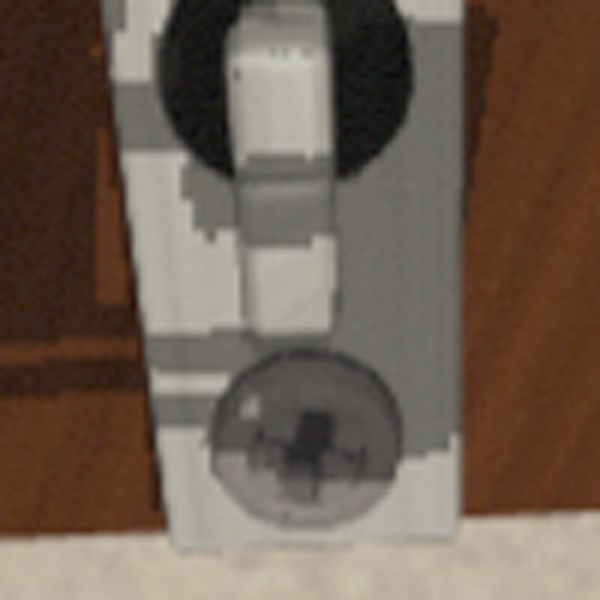

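View pics/w1d.png

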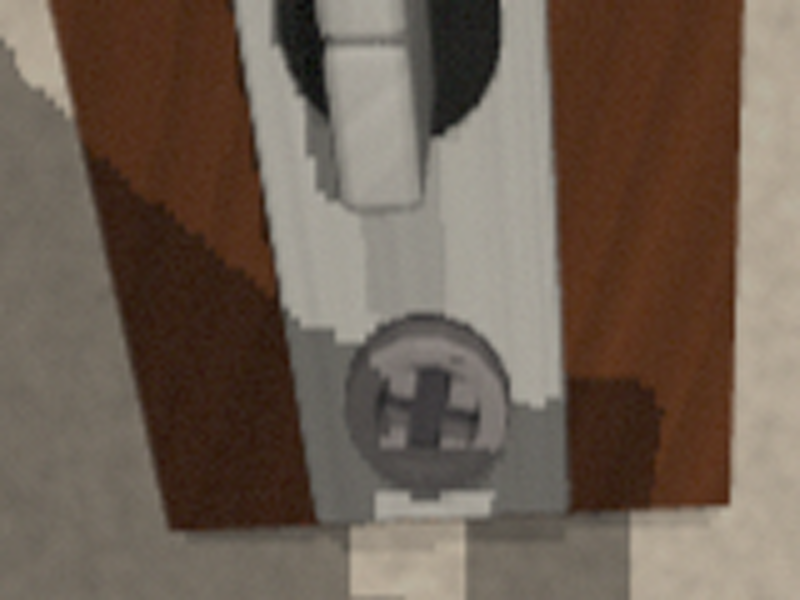

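View pics/s0d.png

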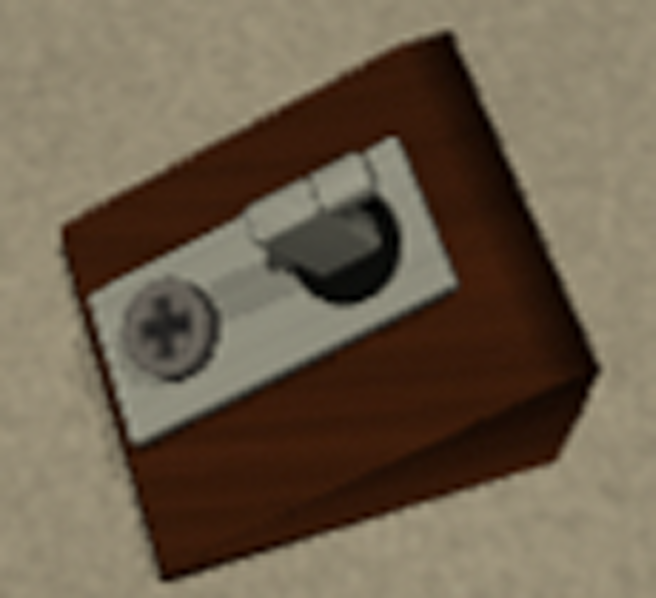

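View pics/s0e.png

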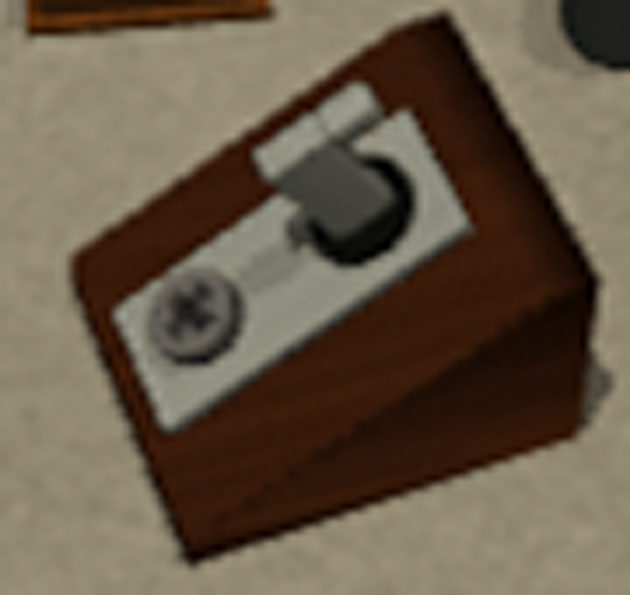

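```bash
cat > fit.py <<'E'
from h import *
from rig import env
import pickle
C={'w1':pickle.load(open('w1.pkl','rb')),'w2':pickle.load(open('w2.pkl','rb')),'s':env.get_calibration('side')}
O=[('w1','fp',203.6,105.6),('w1','fm',315.4,101),('w1','pp',233.6,104.4),('w1','pm',283.6,102.4),('w1','sc',256,82),
('w2','pp',259.2,171.3),('w2','pm',306.7,170.5),('w2','sc',282,155),('w2','tp',201.2,18.8),('w2','tm',346.8,11.2),('w2','fp',229.2,169.6),('w2','fm',336.4,164.4),('w2','up',245.2,58.8),('w2','um',306.8,56),
('s','fp',281,310.4),('s','tp',349.5,275.8),('s','tm',375.3,334.9),('s','pp',285.8,322.3),('s','pm',294,348.1),('s','up',339.8,294),('s','um',350.4,320.5),('s','sc',299,327)]
O2=[('s','fp',245+72/7,175+260/7),('s','tp',245+447/7,175+13/7),('s','tm',245+598/7,175+282/7),('s','pp',245+112/7,175+312/7),('s','pm',245+168/7,175+432/7),('s','up',245+407/7,175+110/7),('s','um',245+472/7,175+228/7),('s','sc',245+195/7,175+313/7)]
a=np.deg2rad(30);U=np.array([np.cos(a),0,np.sin(a)]);N=np.array([-np.sin(a),0,np.cos(a)])
def model(p):
    x,y,yaw,D,h,u0,us,vs=p[:8]
    c=np.array([0,0,.0575]);top=h+.008
    P={'fp':[-D,.065,.02],'fm':[-D,-.065,.02],'tp':[D,.065,.095],'tm':[D,-.065,.095]}
    for k,u,v in [('pp',-.065,.028),('pm',-.065,-.028),('up',.065,.028),('um',.065,-.028)]: P[k]=c+U*(u0+u)+N*top+[0,v,0]
    P['sc']=c+U*us+N*(top+.003)+[0,vs,0]
    R=Ro.from_euler('z',yaw).as_matrix()
    return {k:R@np.array(v)+[x,y,0] for k,v in P.items()},R
def res(p,O,prior):
    M,_=model(p);r=[]
    for c,k,u,v in O: r+=list(proj(C[c],M[k])[0]-[u,v])
    return np.array(r+[(p[3]-.065)/.0015*prior,(p[4]-.01)/.02])
for O_,x0,nm in [(O,[.57,-.285,0,.07,.01,0,-.04,0],'near'),(O2,[.568,.0,0,.07,.01,0,-.04,0],'spare')]:
    f=least_squares(res,x0,args=(O_,.3 if nm=='near' else 1.0),loss='soft_l1',x_scale=.01)
    print(nm,np.round(f.x,4));r=f.fun[:-2].reshape(-1,2) if 0 else res(f.x,O_,.3)[:-2].reshape(-1,2)
    for o,q in zip(O_,r): print(o[0],o[1],np.round(q,1),end='; ')
    M,R=model(f.x);print('\nscrew',M['sc'],'axis',R@N)
    if nm=='near': pickle.dump((f.x,M,R),open('fit.pkl','wb'))
E
python3 fit.py
```

```text
near [ 5.725e-01 -2.852e-01  4.460e-02  7.450e-02  1.340e-02 -8.700e-03
 -4.810e-02  4.000e-04]
w1 fp [0.2 0.3]; w1 fm [ 0.8 -0.2]; w1 pp [-0.1  0.1]; w1 pm [ 0.5 -0.2]; w1 sc [0.1 0.8]; w2 pp [-0.8 -0.2]; w2 pm [ 0.1 -1.6]; w2 sc [-0.7 -1. ]; w2 tp [-0.1  0.2]; w2 tm [1.1 0.3]; w2 fp [-0.2 -0.1]; w2 fm [0.1 0.2]; w2 up [-0.4  1.3]; w2 um [0.9 1. ]; s fp [ 0.3 -1.5]; s tp [ 0. -1.]; s tm [ 0.6 -0.4]; s pp [ 0.2 -0.9]; s pm [-0.1 -0.4]; s up [ 0.2 -0.7]; s um [ 0.4 -0.9]; s sc [0.6 1.5]; 
screw [ 0.51865329 -0.28721677  0.05461711] axis [-0.49950381 -0.02226982  0.8660254 ]
spare [ 0.5735 -0.0056  0.1278  0.0714  0.0042 -0.0091 -0.0452  0.0056]
s fp [ 1.2 -0.4]; s tp [-0.7  0.2]; s tm [-0.2  0.2]; s pp [0.3 0.2]; s pm [-0.3  0.4]; s up [ 0.  -0.3]; s um [-0.1 -0.3]; s sc [0. 0.]; 
screw [ 0.5264011  -0.0059367   0.04811079] axis [-0.49592131 -0.06373423  0.8660254 ]
```

```bash
sed -i 's/c=np.array(\[0,0,.0575\])/c=np.array([0,0,.0633])/; s/p\[3\]-.065/p[3]-.075/' fit.py; sed -i "s/args=(O_,.3 if nm=='near' else 1.0)/args=(O_,1.)/" fit.py; python3 fit.py
```

```text
near [ 5.725e-01 -2.852e-01  4.460e-02  7.460e-02  8.500e-03 -1.150e-02
 -5.100e-02  4.000e-04]
w1 fp [0.3 0.4]; w1 fm [ 0.8 -0.2]; w1 pp [-0.1  0.1]; w1 pm [ 0.5 -0.2]; w1 sc [0.1 0.8]; w2 pp [-0.8 -0.2]; w2 pm [ 0.1 -1.6]; w2 sc [-0.7 -1. ]; w2 tp [-0.1  0.1]; w2 tm [1.1 0.2]; w2 fp [-0.2 -0.1]; w2 fm [0.1 0.2]; w2 up [-0.4  1.3]; w2 um [0.9 0.9]; s fp [ 0.2 -1.5]; s tp [ 0. -1.]; s tm [ 0.7 -0.4]; s pp [ 0.2 -0.9]; s pm [-0.1 -0.4]; s up [ 0.2 -0.7]; s um [ 0.4 -0.9]; s sc [0.6 1.5]; 
screw [ 0.51865362 -0.28722114  0.05468642] axis [-0.49950371 -0.02227202  0.8660254 ]
spare [ 0.572  -0.0054  0.1216  0.0745 -0.002  -0.0109 -0.047   0.0054]
s fp [-0.4 -0.2]; s tp [0. 0.]; s tm [0.3 0.1]; s pp [0.3 0.1]; s pm [-0.4  0.3]; s up [ 0.1 -0.2]; s um [-0.1 -0.2]; s sc [0. 0.]; 
screw [ 0.52646511 -0.00555928  0.04758669] axis [-0.49630782 -0.06065102  0.8660254 ]
```

```bash
python3 - <<'E'
from h import *
import pickle
p,M,R=pickle.load(open('fit.pkl','rb'))
a=np.deg2rad(30);U=R@[np.cos(a),0,np.sin(a)];N=R@[-np.sin(a),0,np.cos(a)];V=np.cross(N,U)
out=[]
for w in ['w1','w2']:
    C=pickle.load(open(w+'.pkl','rb'));im=cv2.imread(f'pics/{w}.png')
    for d in (0,.008):
        c=M['sc']+N*d
        # image: right=-V, up=U
        pts=[c+sx*.025*-V+sy*.025*U for sx,sy in [(-1,1),(1,1),(1,-1),(-1,-1)]]
        H=cv2.getPerspectiveTransform(proj(C,pts).astype(np.float32),np.float32([[0,0],[400,0],[400,300*4/3],[0,400]]))
        o=cv2.warpPerspective(im,H,(400,400),flags=cv2.INTER_CUBIC);cv2.circle(o,(200,200),136,(0,255,0),1);cv2.line(o,(200,0),(200,400),(0,255,0),1);cv2.line(o,(0,200),(400,200),(0,255,0),1);out.append(o)
g=np.vstack([np.hstack(out[:2]),np.hstack(out[2:])]);cv2.imwrite('pics/head.png',cv2.resize(g,(600,600)))
E
```

```text
(no output)
```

View pics/head.png

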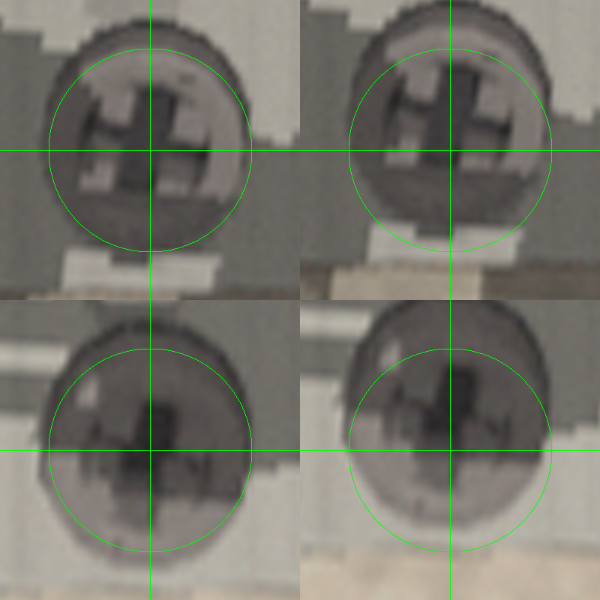

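```bash
cat >> h.py <<'E'
def plan(p0,R0,p1,R1,f,n=None,vmax=3.6,wmax=6.8):
    p0=np.array(p0,float);rv=Ro.from_matrix(R0.T@R1).as_rotvec(degrees=True);ang=np.linalg.norm(rv)
    m=max(1,int(np.ceil(max(ang/wmax,np.linalg.norm(p1-p0)*100/vmax))));n=max(n or 0,m)
    p=p0.copy();R=R0.copy();rows=[]
    for i in range(n):
        tgt=p0+(p1-p0)*(i+1)/n
        d=np.round(R.T@(tgt-p)*100,2);r=np.round(rv/n,1) if i<n-1 else np.round(Ro.from_matrix(R.T@R1).as_rotvec(degrees=True),1)
        rows.append([f]+d.tolist()+r.tolist());p=p+R@d/100;R=R@Ro.from_rotvec(r,degrees=True).as_matrix()
    print(n,'rows; end',np.round(p,4));
    for i in range(0,n,10): print(str(rows[i:i+10]).replace('-0.0,','0,'))
def frame(z,x):
    z=np.array(z)/np.linalg.norm(z);x=np.array(x,float);x-=z*(x@z);x/=np.linalg.norm(x);return np.stack([x,np.cross(z,x),z],1)
E
python3 - <<'E'
from h import *
from rig import env
import pickle
p,M,R=pickle.load(open('fit.pkl','rb'))
a=np.deg2rad(30);U=R@[np.cos(a),0,np.sin(a)];N=R@[-np.sin(a),0,np.cos(a)];V=np.cross(N,U)
sc=M['sc']+.004*U;print(sc,U,V)
s=env.read_state();p0,R0=tcp(s)
plan(p0,R0,sc+.11*N,frame(-N,V),1)
E
```

```text
[ 0.52211428 -0.28706684  0.05668642] [0.86516581 0.03857626 0.5       ] [-0.04454403  0.99900742  0.        ]
15 rows; end [ 0.4672 -0.2895  0.152 ]
[[1, -0.16, -0.01, 0.83, -1.5, 1.6, -6.0], [1, -0.17, -0.05, 0.83, -1.5, 1.6, -6.0], [1, -0.19, -0.1, 0.82, -1.5, 1.6, -6.0], [1, -0.21, -0.13, 0.82, -1.5, 1.6, -6.0], [1, -0.21, -0.18, 0.8, -1.5, 1.6, -6.0], [1, -0.21, -0.22, 0.79, -1.5, 1.6, -6.0], [1, -0.21, -0.26, 0.78, -1.5, 1.6, -6.0], [1, -0.2, -0.3, 0.77, -1.5, 1.6, -6.0], [1, -0.18, -0.35, 0.75, -1.5, 1.6, -6.0], [1, -0.17, -0.38, 0.74, -1.5, 1.6, -6.0]]
[[1, -0.15, -0.42, 0.73, -1.5, 1.6, -6.0], [1, -0.12, -0.45, 0.7, -1.5, 1.6, -6.0], [1, -0.1, -0.48, 0.7, -1.5, 1.6, -6.0], [1, -0.06, -0.51, 0.68, -1.5, 1.6, -6.0], [1, -0.02, -0.52, 0.66, -2.0, 1.5, -6.5]]
```

drive_tool(series=[[[1, -0.2, 0, 0.8, -1.5, 1.6, -6], [1, -0.2, 0, 0.8, -1.5, 1.6, -6], [1, -0.2, -0.1, 0.8, -1.5, 1.6, -6], [1, -0.2, -0.1, 0.8, -1.5, 1.6, -6], [1, -0.2, -0.2, 0.8, -1.5, 1.6, -6], [1, -0.2, -0.2, 0.8, -1.5, 1.6, -6], [1, -0.2, -0.3, 0.8, -1.5, 1.6, -6], [1, -0.2, -0.3, 0.8, -1.5, 1.6, -6], [1, -0.2, -0.4, 0.7, -1.5, 1.6, -6], [1, -0.2, -0.4, 0.7, -1.5, 1.6, -6]]])

```text
time: 3.83
eef_pos: [0.4737, -0.2897, 0.1946]
tool_rot: [2.469, 1.452, 0.387]
wrist_force: [-0.6, 0.5, 0.5]
finger_gap: 0.0915
```

drive_tool(series=[[[1, -0.1, -0.4, 0.7, -1.5, 1.6, -6], [1, -0.1, -0.5, 0.7, -1.5, 1.6, -6], [1, -0.1, -0.5, 0.7, -1.5, 1.6, -6], [1, 0, -0.5, 0.7, -1.5, 1.6, -6], [1, 0, -0.5, 0.7, -2, 1.5, -6.5], [1, 0, 0, 0, 0, 0, 0], [1, 0, 0, 0, 0, 0, 0]]])

```text
time: 4.42
eef_pos: [0.4673, -0.2874, 0.1577]
tool_rot: [1.976, 1.916, 0.515]
wrist_force: [0.2, -0.8, 0.2]
finger_gap: 0.0909
```

```bash
python3 - <<'E'
from h import *
from rig import env
import pickle
s=env.read_state();p,R=tcp(s);print(s['time'],p,R,s['q'])
W=env.get_calibration('wrist');im=env.get_image('wrist');cv2.imwrite('pics/w3.png',im);pickle.dump(W,open('w3.pkl','wb'))
for q in ['stand','screw_head','hook_grip']:
    print(q,[(np.round(d['xy'],1).tolist(),round(d['conf'],2)) for d in env.landmark_of('wrist',q)])
E
```

```text
4.4167 [ 0.46732891 -0.28744881  0.15771465] [[ 0.02484145  0.87624531  0.48122454]
 [ 0.9994357  -0.03265535  0.00786881]
 [ 0.02260956  0.48075751 -0.87656205]] [-0.78632688  0.17570855  2.04074104  0.60656773  0.65256947 -1.19369847]
stand [([302.9, 181.9], 0.62)]
screw_head [([286.6, 205.1], 0.72)]
hook_grip [([379.7, 213.0], 0.88)]
```

View pics/w3.png

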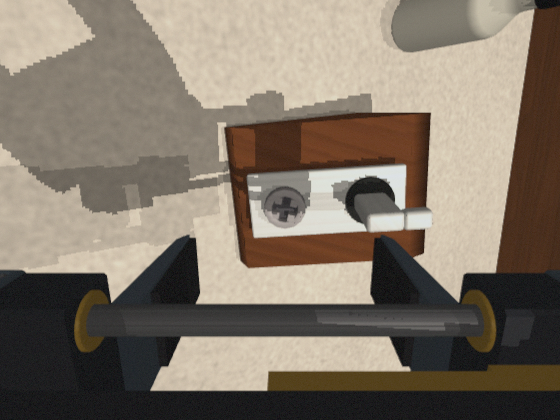

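```bash
python3 - <<'E'
import cv2
im=cv2.imread('pics/w3.png');cv2.imwrite('pics/w3d.png',cv2.resize(im[100:275,215:440],None,fx=3.4,fy=3.4,interpolation=cv2.INTER_CUBIC))
cv2.imwrite('pics/w3e.png',cv2.resize(im[175:240,245:325],None,fx=8,fy=8,interpolation=cv2.INTER_CUBIC))
E
```

```text
(no output)
```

View pics/w3d.png

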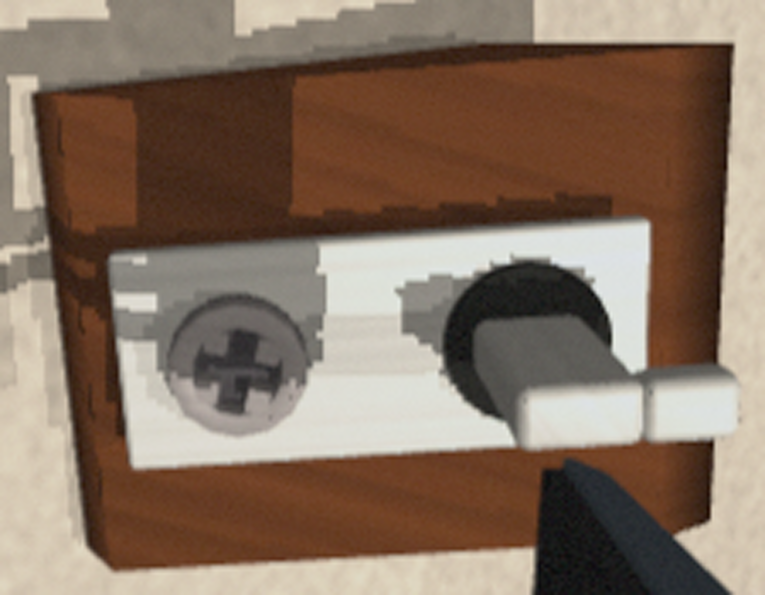

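View pics/w3e.png

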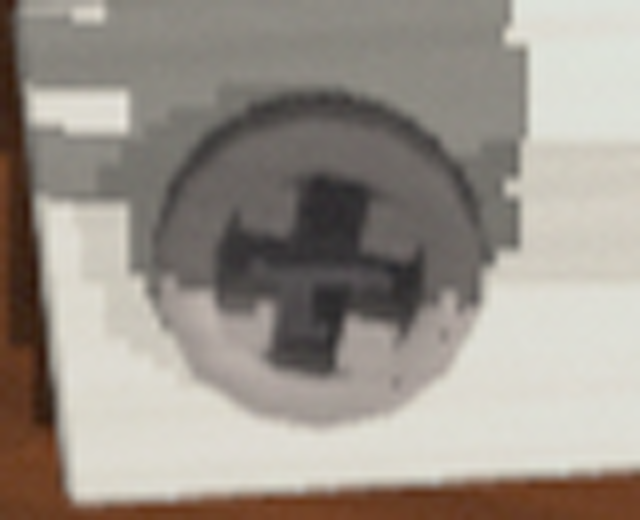

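```bash
cat > fit2.py <<'E'
exec(open('fit.py').read().split('for O_,x0')[0])
C['w3']=pickle.load(open('w3.pkl','rb'))
O=[o for o in O if o[1]!='sc' ]
O+=[('w3','pp',247.4,175.9),('w3','pm',254.1,237.6),('w3','up',406.2,164.7),('w3','tp',430.6,113.2),('w3','sh',285.1,208.9)]
m0=model
def model(p):
    M,R=m0(p);M['sh']=M['sc']+.008*(R@N);return M,R
f=least_squares(res,[.57,-.285,0,.075,.01,0,-.04,0],args=(O,1.),loss='soft_l1',x_scale=.01)
print(np.round(f.x,4))
for o,q in zip(O,res(f.x,O,1.)[:-2].reshape(-1,2)): print(o[0],o[1],np.round(q,1),end='; ')
M,R=model(f.x);Uw=R@U;Nw=R@N;Vw=np.cross(Nw,Uw)
print('\nscrew',M['sc'],'N',Nw,'U',Uw,'V',Vw);pickle.dump((f.x,M,Uw,Vw,Nw),open('fit2.pkl','wb'))
out=[]
for w in ['w1','w3']:
    im=cv2.imread(f'pics/{w}.png')
    c=M['sh']
    pts=[c+sx*.02*-Vw+sy*.02*Uw for sx,sy in [(-1,1),(1,1),(1,-1),(-1,-1)]]
    H=cv2.getPerspectiveTransform(proj(C[w],pts).astype(np.float32),np.float32([[0,0],[400,0],[400,400],[0,400]]))
    o=cv2.warpPerspective(im,H,(400,400),flags=cv2.INTER_CUBIC);cv2.circle(o,(200,200),170,(0,255,0),1);cv2.line(o,(200,0),(200,400),(0,255,0),1);cv2.line(o,(0,200),(400,200),(0,255,0),1);out.append(o)
cv2.imwrite('pics/head2.png',np.hstack(out))
E
python3 fit2.py
```

```text
[ 5.726e-01 -2.853e-01  4.450e-02  7.460e-02  9.000e-03 -1.090e-02
 -4.560e-02  5.000e-04]
w1 fp [0.3 0.4]; w1 fm [ 0.8 -0.2]; w1 pp [-0.2 -0.2]; w1 pm [ 0.5 -0.5]; w2 pp [-0.8 -0.4]; w2 pm [ 0.2 -1.8]; w2 tp [-0.1 -0.1]; w2 tm [1.1 0. ]; w2 fp [-0.2 -0.1]; w2 fm [0.2 0.2]; w2 up [-0.5  0.7]; w2 um [1.  0.4]; s fp [ 0.2 -1.5]; s tp [ 0.1 -1. ]; s tm [ 0.8 -0.4]; s pp [ 0.3 -1.1]; s pm [ 0.1 -0.6]; s up [ 0.5 -0.9]; s um [ 0.7 -1.1]; w3 pp [-1.2 -0.6]; w3 pm [-1.2  0.9]; w3 up [ 0.2 -0. ]; w3 tp [-0.9  0.1]; w3 sh [ 0. -0.]; 
screw [ 0.52311081 -0.28693003  0.05786414] N [-0.49950453 -0.02225372  0.8660254 ] U [0.86516722 0.03854458 0.5       ] V [-0.04450744  0.99900905  0.        ]
```

View pics/head2.png

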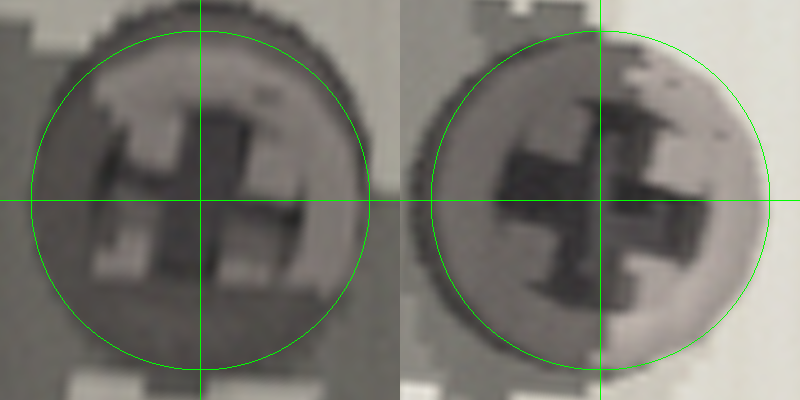

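```bash
python3 - <<'E'
from h import *
from rig import env
s=env.read_state();p0,R0=tcp(s)
R1=frame([0,0,-1],[0.05,1,0])
mid=p0-.09*R0[:,2];plan(p0,R0,mid,R0,1)
plan(mid,R0,np.array([.554,.13,.33]),R1,1)
E
```

```text
3 rows; end [ 0.4254 -0.2878  0.2375]
[[1, 0, 0, -3.0, 0.0, 0.0, 0.0], [1, 0, 0, -3.0, 0.0, 0.0, 0.0], [1, 0, 0, -3.0, 0.0, 0.0, 0.0]]
13 rows; end [0.554 0.13  0.33 ]
[[1, 3.25, 1.12, -0.12, 2.2, -0.1, 0.1], [1, 3.25, 1.11, -0.17, 2.2, -0.1, 0.1], [1, 3.25, 1.09, -0.22, 2.2, -0.1, 0.1], [1, 3.25, 1.08, -0.26, 2.2, -0.1, 0.1], [1, 3.25, 1.07, -0.31, 2.2, -0.1, 0.1], [1, 3.26, 1.04, -0.36, 2.2, -0.1, 0.1], [1, 3.25, 1.02, -0.4, 2.2, -0.1, 0.1], [1, 3.26, 1.01, -0.45, 2.2, -0.1, 0.1], [1, 3.26, 0.98, -0.49, 2.2, -0.1, 0.1], [1, 3.26, 0.95, -0.53, 2.2, -0.1, 0.1]]
[[1, 3.26, 0.93, -0.58, 2.2, -0.1, 0.1], [1, 3.26, 0.89, -0.61, 2.2, -0.1, 0.1], [1, 3.26, 0.87, -0.66, 2.4, -0.3, 0.2]]
```

drive_tool(series=[[[1, 0, 0, -3, 0, 0, 0], [1, 0, 0, -3, 0, 0, 0], [1, 0, 0, -3, 0, 0, 0], [1, 3.3, 1.1, -0.1, 2.2, 0, 0], [1, 3.3, 1.1, -0.2, 2.2, 0, 0], [1, 3.3, 1.1, -0.2, 2.2, 0, 0], [1, 3.3, 1.1, -0.3, 2.2, 0, 0], [1, 3.3, 1.1, -0.3, 2.2, 0, 0], [1, 3.3, 1, -0.4, 2.2, 0, 0], [1, 3.3, 1, -0.4, 2.2, 0, 0]]])

```text
time: 5.45
eef_pos: [0.4924, -0.057, 0.2893]
tool_rot: [2.128, 2.08, 0.266]
wrist_force: [1.0, -0.2, -0.5]
finger_gap: 0.0913
```

drive_tool(series=[[[1, 3.3, 1, -0.4, 2.2, 0, 0], [1, 3.3, 1, -0.5, 2.2, 0, 0], [1, 3.3, 1, -0.5, 2.2, 0, 0], [1, 3.3, 0.9, -0.6, 2.2, 0, 0], [1, 3.3, 0.9, -0.6, 2.2, 0, 0], [1, 3.3, 0.9, -0.7, 2.4, 0, 0], [1, 0, 0, 0, 0, 0, 0], [1, 0, 0, 0, 0, 0, 0]]])

```text
time: 6.12
eef_pos: [0.549, 0.1389, 0.3323]
tool_rot: [-2.231, -2.192, -0.024]
wrist_force: [-0.5, -0.8, 0.4]
finger_gap: 0.0914
```

```bash
python3 - <<'E'
from h import *
from rig import env
import pickle
s=env.read_state();p,R=tcp(s);print(s['time'],p,R,s['q'])
W=env.get_calibration('wrist');im=env.get_image('wrist');cv2.imwrite('pics/w4.png',im);pickle.dump(W,open('w4.pkl','wb'))
for q in ['driver','rack_hole','brush','rack']:
    print(q,[(np.round(d['xy'],1).tolist(),round(d['conf'],2)) for d in env.landmark_of('wrist',q)])
E
```

```text
6.1167 [0.5490228  0.13886801 0.33233772] [[ 1.77143112e-02  9.99842464e-01  1.11789648e-03]
 [ 9.99635366e-01 -1.77334096e-02  2.03632343e-02]
 [ 2.03798504e-02  7.56768192e-04 -9.99792023e-01]] [0.21578065 0.25430118 1.3643943  0.01968091 1.51745446 0.23251141]
driver [([287.7, 108.1], 0.97), ([203.6, 68.4], 0.83), ([212.3, 124.1], 0.73), ([377.0, 78.5], 0.66), ([284.4, 106.1], 0.62)]
rack_hole [([284.6, 107.8], 0.92)]
brush [([297.2, 31.1], 0.7)]
rack [([293.5, 72.2], 0.8)]
```

View pics/w4.png

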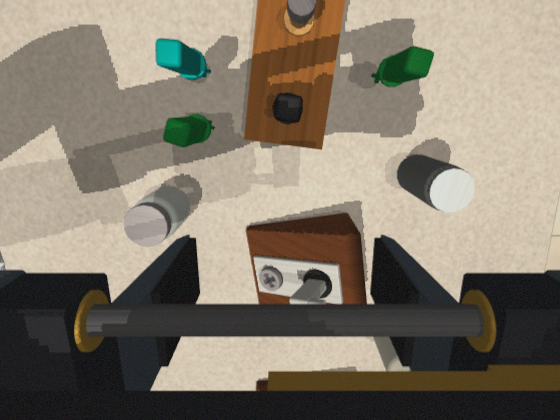

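```bash
python3 - <<'E'
import cv2,numpy as np
im=cv2.imread('pics/w4.png');o=cv2.resize(im[0:160,230:360],None,fx=4,fy=4,interpolation=cv2.INTER_CUBIC);cv2.imwrite('pics/w4d.png',o[:600])
o=cv2.resize(im[80:140,255:325],None,fx=8,fy=8,interpolation=cv2.INTER_CUBIC);cv2.imwrite('pics/w4e.png',np.clip(o.astype(int)*2.5,0,255).astype(np.uint8))
E
```

```text
(no output)
```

View pics/w4d.png

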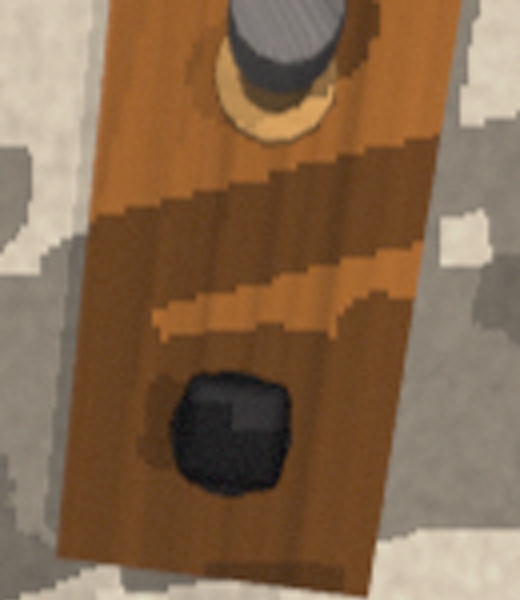

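View pics/w4e.png

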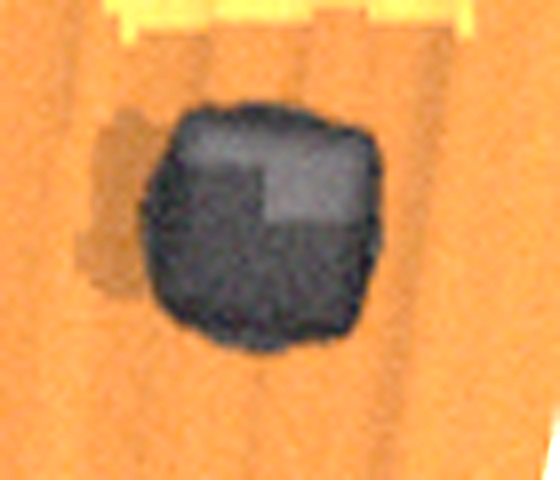

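```bash
python3 - <<'E'
from h import *
from rig import env
import pickle
W=pickle.load(open('w4.pkl','rb'));S=env.get_calibration('side');T=env.get_calibration('top')
f=lambda q,s=8,o=(255,80):(o[0]+q[0]/s,o[1]+q[1]/s)
c=[onz(W,f(q),.177) for q in [(185,112),(380,148),(350,338),(160,308)]]
print('handle top corners',np.round(c,4),np.mean(c,0), onz(W,f((272,222)),.177))
e=c[1]-c[0];g=c[2]-c[1];print(np.degrees(np.arctan2(e[1],e[0])),np.degrees(np.arctan2(g[1],g[0]))+90,np.linalg.norm(e),np.linalg.norm(g))
print('hole net',onz(W,(284.6,107.8),.092))
r=[onz(W,f(q,4,(230,0)),.092) for q in [(105,0),(60,555),(370,597),(460,0)]];print(np.round(r,4))
for a,b in [(0,1),(3,2),(1,2)]:
    d=r[b]-r[a];print(np.degrees(np.arctan2(d[1],d[0])))
# rack model fit: right/bottom corners
print('hole from corners: ', (r[1]+r[2])/2)
print('side hole', onz(S,(264,144),.092),'top hole',onz(T,(162,208),.092))
E
```

```text
handle top corners [[0.5453 0.2314 0.177 ]
 [0.5667 0.2272 0.177 ]
 [0.5632 0.207  0.177 ]
 [0.5421 0.2107 0.177 ]] [0.55432217 0.21909152 0.177     ] [0.55468756 0.21965644 0.177     ]
-11.028257552688098 -9.685849401332831 0.02171523898374871 0.020496147716551786
hole net [0.55076374 0.22004731 0.092     ]
[[0.5235 0.3275 0.092 ]
 [0.505  0.187  0.092 ]
 [0.5934 0.1735 0.092 ]
 [0.6151 0.3258 0.092 ]]
-97.48161788027681
-98.08135369528074
-8.673724265351394
hole from corners:  [0.54923033 0.18024689 0.092     ]
side hole [0.55356159 0.21815851 0.092     ] top hole [0.55432281 0.22010249 0.092     ]
```

```bash
cat > st.py <<'E'
from h import *
from rig import env
s=env.read_state();p,R=tcp(s)
def show(): print(round(s['time'],2),'p',np.round(p,4),'x',np.round(R[:,0],3),'z',np.round(R[:,2],3),'F',np.round(s['wrist_force'],1),'gap',round(s['finger_gap'],4),'q6',round(s['q'][5],2))
E
python3 - <<'E'
from st import *
y=np.deg2rad(-9.5);R1=frame([0,0,-1],[-np.sin(y),np.cos(y),0])
plan(p,R,np.array([.5545,.2195,.21]),R1,1)
E
```

```text
5 rows; end [0.5545 0.2195 0.21  ]
[[1, 1.62, 0.1, 2.49, 0, -0.2, 1.7], [1, 1.63, 0.06, 2.49, 0, -0.2, 1.7], [1, 1.65, 0, 2.48, 0, -0.2, 1.7], [1, 1.65, -0.04, 2.47, 0, -0.2, 1.7], [1, 1.65, -0.1, 2.47, -0.1, -0.4, 1.5]]
```

drive_tool(series=[[[1, 1.6, 0.1, 2.5, 0, -0.2, 1.7], [1, 1.6, 0, 2.5, 0, -0.2, 1.7], [1, 1.6, 0, 2.5, 0, -0.2, 1.7], [1, 1.7, 0, 2.5, 0, -0.3, 1.7], [1, 1.7, -0.1, 2.4, 0, -0.3, 1.6], [1, 0, 0, 0, 0, 0, 0], [1, 0, 0, 0, 0, 0, 0], [1, 0, 0, 0, 0, 0, 0]]])

```text
time: 7.03
eef_pos: [0.5552, 0.2196, 0.211]
tool_rot: [-2.399, -2.028, -0.001]
wrist_force: [0.1, -0.1, -0.1]
finger_gap: 0.0914
```

```bash
python3 - <<'E'
from st import *
show()
im=env.get_image('wrist');cv2.imwrite('pics/w5.png',im)
y=np.deg2rad(-9.5);R1=frame([0,0,-1],[-np.sin(y),np.cos(y),0])
plan(p,R,np.array([.5545,.2195,.123]),R1,1)
E
```

```text
7.03 p [0.5552 0.2196 0.211 ] x [0.166 0.986 0.   ] z [ 0.  0. -1.] F [ 0.1 -0.1 -0.1] gap 0.0914 q6 0.52
3 rows; end [0.5545 0.2195 0.123 ]
[[1, -0.01, -0.02, 2.93, 0.0, 0, -0.0], [1, -0.01, -0.03, 2.93, 0.0, 0, -0.0], [1, -0.01, -0.02, 2.94, 0.0, 0, -0.1]]
```

View pics/w5.png

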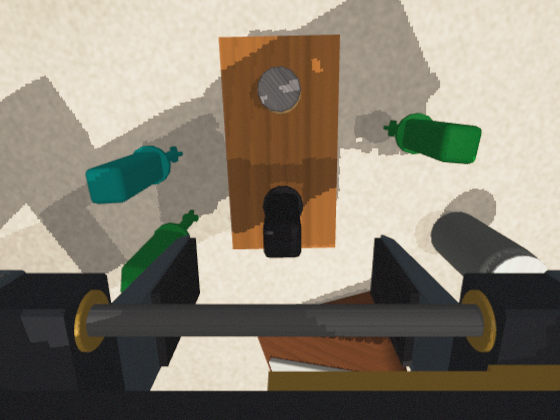

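drive_tool(series=[[[1, 0, 0, 2.9, 0, 0, 0], [1, 0, 0, 2.9, 0, 0, 0], [1, 0, -0.1, 3, 0, 0, 0], [1, 0, 0, 0, 0, 0, 0], [0, 0, 0, 0, 0, 0, 0], [0, 0, 0, 0, 0, 0, 0], [0, 0, 0, 0, 0, 0, 0], [0, 0, 0, 0, 0, 0, 0], [0, 0, 0, 0, 0, 0, 0], [0, 0, 0, 0, 0, 0, 0]]], grip_force=15)

```text
time: 7.92
eef_pos: [0.5541, 0.2209, 0.1226]
tool_rot: [-2.398, -2.029, -0.001]
wrist_force: [0.1, 0.7, 0.2]
finger_gap: 0.054
```

```bash
python3 - <<'E'
from st import *
show();print(np.round(s['ft_torque'],2))
im=env.get_image('wrist');cv2.imwrite('pics/w6.png',im)
E
```

```text
7.92 p [0.5541 0.2209 0.1226] x [0.166 0.986 0.001] z [ 0.     0.001 -1.   ] F [0.1 0.7 0.2] gap 0.054 q6 0.53
[-0.   -0.15 -0.05]
```

View pics/w6.png

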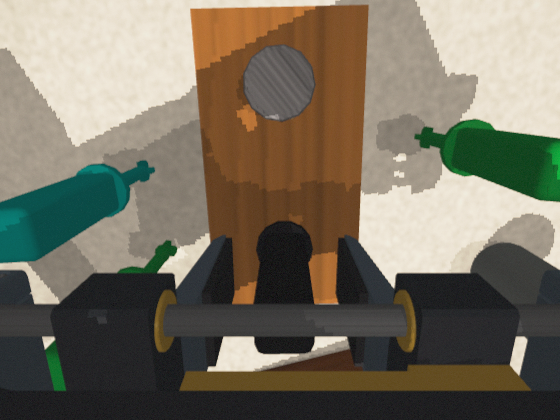

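drive_tool(series=[[[0, 0, 0, 0, 0, 0, 0], [0, 0, 0, 0, 0, 0, 0], [0, 0, 0, 0, 0, 0, 0], [0, 0, 0, 0, 0, 0, 0], [0, 0, 0, 0, 0, 0, 0], [0, 0, 0, 0, 0, 0, 0], [0, 0, 0, 0, 0, 0, 0]]])

```text
time: 8.55
eef_pos: [0.5537, 0.2207, 0.1216]
tool_rot: [-2.398, -2.028, 0.002]
wrist_force: [-0.1, -0.2, -0.0]
finger_gap: 0.0238
```

drive_tool(series=[[[0, 0, 0, 0, 0, 0, 0], [0, 0, 0, 0, 0, 0, 0], [0, 0, 0, 0, 0, 0, 0]]], grip_force=45)

```text
time: 8.8
eef_pos: [0.5537, 0.2207, 0.1216]
tool_rot: [-2.398, -2.028, 0.002]
wrist_force: [-0.6, 0.1, -0.9]
finger_gap: 0.0241
```

```bash
python3 - <<'E'
from st import *
show();print(np.round(s['ft_torque'],2))
im=env.get_image('wrist');cv2.imwrite('pics/w7.png',im)
np.savez('grasp.npz',p=p,R=R)
E
```

```text
8.8 p [0.5537 0.2207 0.1216] x [ 0.166  0.986 -0.   ] z [-0.002  0.    -1.   ] F [-0.6  0.1 -0.9] gap 0.0241 q6 0.53
[ 0.02 -0.16 -0.03]
```

View pics/w7.png

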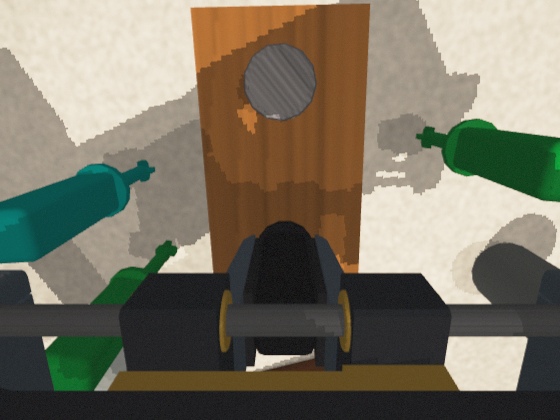

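```bash
cat > tgt.py <<'E'
from st import *
import pickle
f,M,U,V,N=pickle.load(open('fit2.pkl','rb'))
sc=M['sc']
def Rs(deg):
    t=np.deg2rad(deg);return frame(-N,np.cos(t)*V+np.sin(t)*U)
E
python3 - <<'E'
from tgt import *
up=p+[0,0,.21]
R1=Rs(12);print(R1)
pre=sc+N*.19
w=np.array([.44,-.25,.30]);print('pre',pre)
plan(up,R,w,R1,0)
E
```

```text
[[ 0.13634353  0.85551486  0.49950453]
 [ 0.98519218 -0.17000337  0.02225372]
 [ 0.10395585  0.4890738  -0.8660254 ]]
pre [ 0.42820495 -0.29115824  0.22240896]
14 rows; end [ 0.44 -0.25  0.3 ]
[[0, -3.45, -0.24, 0.23, -2.1, 0.4, -0.0], [0, -3.45, -0.25, 0.19, -2.1, 0.4, -0.0], [0, -3.46, -0.26, 0.16, -2.1, 0.4, -0.0], [0, -3.45, -0.26, 0.12, -2.1, 0.4, -0.0], [0, -3.45, -0.27, 0.1, -2.1, 0.4, -0.0], [0, -3.46, -0.27, 0.06, -2.1, 0.4, -0.0], [0, -3.46, -0.27, 0.02, -2.1, 0.4, -0.0], [0, -3.45, -0.27, -0.01, -2.1, 0.4, -0.0], [0, -3.46, -0.27, -0.04, -2.1, 0.4, -0.0], [0, -3.45, -0.27, -0.08, -2.1, 0.4, -0.0]]
[[0, -3.46, -0.26, -0.11, -2.1, 0.4, -0.0], [0, -3.45, -0.26, -0.15, -2.1, 0.4, -0.0], [0, -3.45, -0.25, -0.18, -2.1, 0.4, -0.0], [0, -3.45, -0.25, -0.21, -2.1, 1.1, 0.1]]
```

drive_tool(series=[[[0, 0, 0, -2, 0, 0, 0], [0, 0, 0, -3, 0, 0, 0], [0, 0, 0, -4, 0, 0, 0], [0, 0, 0, -4, 0, 0, 0], [0, 0, 0, -4, 0, 0, 0], [0, 0, 0, -4, 0, 0, 0], [0, 0, 0, 0, 0, 0, 0]]])

```text
time: 9.43
eef_pos: [0.5567, 0.2217, 0.3408]
tool_rot: [2.395, 2.026, 0.023]
wrist_force: [1.5, 0.6, -1.2]
finger_gap: 0.0238
```

drive_tool(series=[[[0, -2, -0.2, 0.2, -2.1, 0.4, 0], [0, -3.5, -0.2, 0.2, -2.1, 0.4, 0], [0, -3.5, -0.3, 0.2, -2.1, 0.4, 0], [0, -3.5, -0.3, 0.1, -2.1, 0.4, 0], [0, -3.5, -0.3, 0.1, -2.1, 0.4, 0], [0, -3.5, -0.3, 0.1, -2.1, 0.4, 0], [0, -3.5, -0.3, 0, -2.1, 0.4, 0], [0, -3.5, -0.3, 0, -2.1, 0.4, 0], [0, -3.5, -0.3, 0, -2.1, 0.4, 0], [0, -3.5, -0.3, -0.1, -2.1, 0.4, 0]]])

```text
time: 10.27
eef_pos: [0.4714, -0.106, 0.307]
tool_rot: [2.197, 1.859, 0.421]
wrist_force: [0.7, -0.6, -1.8]
finger_gap: 0.0236
```

drive_tool(series=[[[0, -3.5, -0.3, -0.1, -2.1, 0.4, 0], [0, -3.5, -0.3, -0.1, -2.1, 0.4, 0], [0, -3.5, -0.3, -0.2, -2.1, 0.4, 0], [0, -3.4, -0.2, -0.2, -2.1, 1, 0], [0, -1.5, 0, 0, 0, 0, 0], [0, 0, 0, 0, 0, 0, 0], [0, 0, 0, 0, 0, 0, 0]]])

```text
time: 10.85
eef_pos: [0.4369, -0.2553, 0.2955]
tool_rot: [2.111, 1.785, 0.583]
wrist_force: [-0.1, 0.4, -1.9]
finger_gap: 0.0238
```

```bash
python3 - <<'E'
from tgt import *
show();print(R)
for n in ['side','top','wrist']:
    cv2.imwrite(f'pics/{n}8.png',env.get_image(n))
    print(n,[(np.round(d['xy'],1).tolist(),round(d['conf'],2)) for d in env.landmark_of(n,'driver')])
    print(proj(env.get_calibration(n),p+R[:,2]*.1046))
plan(p,R,sc+N*.17,Rs(12),0)
E
```

```text
10.85 p [ 0.4369 -0.2553  0.2955] x [0.138 0.985 0.104] z [ 0.497  0.022 -0.867] F [-0.1  0.4 -1.9] gap 0.0238 q6 -0.85
[[ 0.13828066  0.85648679  0.49730156]
 [ 0.98489311 -0.17176482  0.02196381]
 [ 0.10423063  0.48675171 -0.86729969]]
side [([227.3, 178.4], 0.92), ([275.1, 286.7], 0.62), ([299.4, 151.1], 0.57)]
[[279.45692694 282.25555434]]
top [([156.3, 157.7], 0.84), ([149.0, 259.6], 0.78), ([182.3, 260.7], 0.65), ([419.9, 234.6], 0.59)]
[[419.77605246 235.46341887]]
wrist [([284.2, 212.2], 0.85)]
[[282.22327673 211.24620597]]
3 rows; end [ 0.4382 -0.2907  0.2051]
[[0, -1.47, -1.23, 2.61, 0, 0.0, -0.0], [0, -1.47, -1.23, 2.61, 0, 0.0, -0.0], [0, -1.47, -1.22, 2.61, -0.1, 0.0, -0.1]]
```

View pics/wrist8.png

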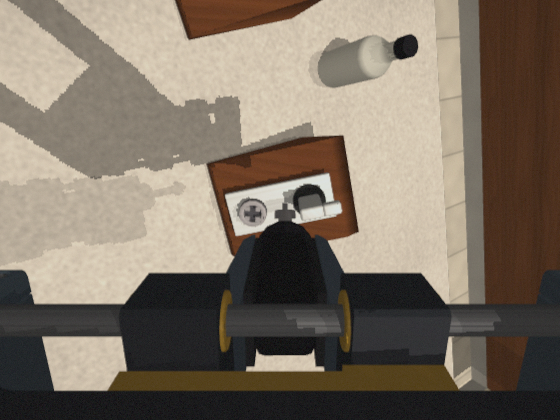

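View pics/side8.png

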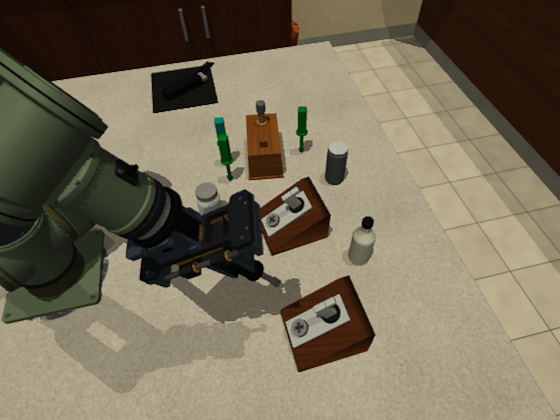

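```bash
python3 - <<'E'
import cv2
im=cv2.imread('pics/wrist8.png');cv2.imwrite('pics/w8d.png',cv2.resize(im[180:240,225:325],None,fx=8,fy=8,interpolation=cv2.INTER_CUBIC))
im=cv2.imread('pics/side8.png');cv2.imwrite('pics/s8d.png',cv2.resize(im[250:310,240:320],None,fx=8,fy=8,interpolation=cv2.INTER_CUBIC))
E
```

```text
(no output)
```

View pics/w8d.png

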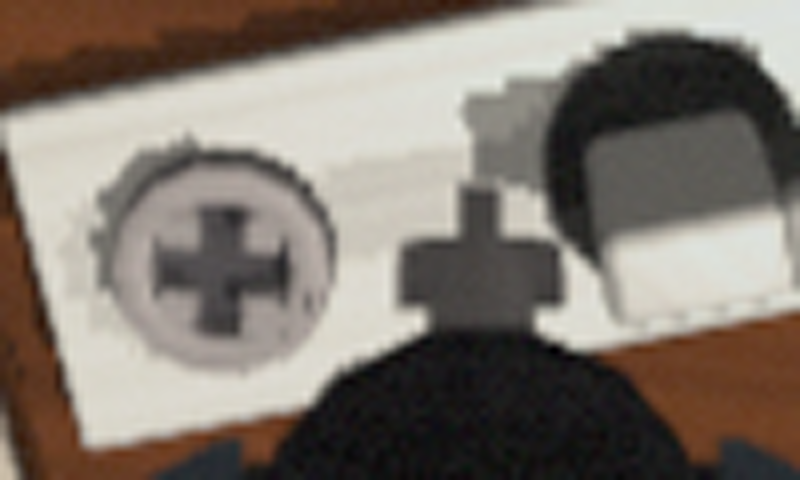

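View pics/s8d.png

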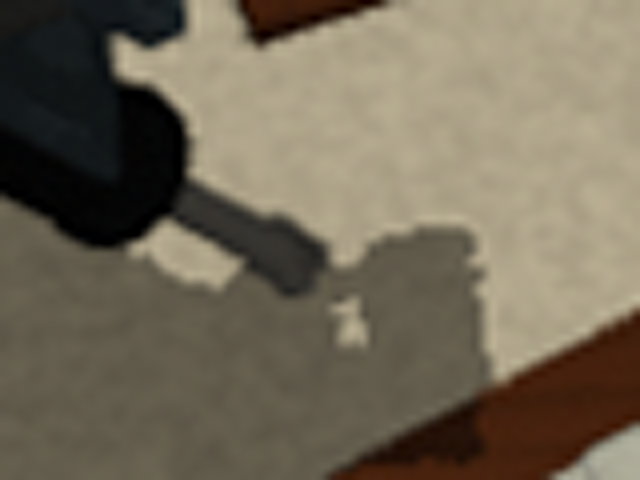

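```bash
python3 - <<'E'
from tgt import *
show();W=env.get_calibration('wrist')
im=env.get_image('wrist');cv2.imwrite('pics/w9.png',im)
S=env.get_calibration('side')
L=.1046
for n,q in [('tip',(0,0,0)),('tx+',(5,0,0)),('x+6',(8,0,6)),('x+15',(8,0,15)),('hy+6',(2,8,6)),('hy-6',(2,-8,6)),('hy15',(2,8,15)),('hytip',(1,5,0)),('col',(17,0,78)),('colt',(17,0,75))]:
    q=np.array(q)/1000;X=p+R@[q[0],-q[1],L-q[2]];print(n,np.round(proj(W,X)[0],1),np.round((proj(W,X)[0]-[225,180])*8),np.round((proj(S,X)[0]-[240,250])*8))
E
```

```text
11.15 p [ 0.4382 -0.2537  0.2968] x [0.134 0.986 0.102] z [ 0.499  0.022 -0.866] F [-0.3 -0.1 -1.9] gap 0.0236 q6 -0.85
tip [284.3 209. ] [475. 232.] [320. 247.]
tx+ [284.3 203.1] [475. 185.] [318. 225.]
x+6 [284.3 201.5] [474. 172.] [303. 205.]
x+15 [284.3 204.7] [474. 197.] [282. 193.]
hy+6 [274.2 208.8] [393. 231.] [274. 240.]
hy-6 [294.5 208.8] [556. 231.] [338. 220.]
hy15 [273.8 212.2] [391. 258.] [253. 229.]
hytip [278.1 207.9] [425. 223.] [300. 249.]
col [284.1 219.8] [473. 318.] [118.  62.]
colt [284.1 218.2] [473. 305.] [126.  66.]
```

```bash
cat >> tgt.py <<'E'
TIP=np.array([-.0012,.0003,.1046])
def tcpfor(h,deg,sc_=None): R1=Rs(deg);return (sc if sc_ is None else sc_)+N*h-R1@TIP,R1
E
python3 - <<'E'
from tgt import *
t,R1=tcpfor(.035,12);print(t);plan(p,R,t,R1,0,n=4)
E
```

```text
[ 0.45328694 -0.28880342  0.17873931]
4 rows; end [ 0.4533 -0.2888  0.1787]
[[0, -1.11, -0.98, 2.73, 0, 0.0, 0.0], [0, -1.11, -0.97, 2.72, 0, 0.0, 0.0], [0, -1.12, -0.98, 2.73, 0, 0.0, 0.0], [0, -1.11, -0.97, 2.73, 0, 0.0, 0.2]]
```

drive_tool(series=[[[0, -1.1, -1, 2.7, 0, 0, 0], [0, -1.1, -1, 2.7, 0, 0, 0], [0, -1.1, -1, 2.7, 0, 0, 0], [0, -1.1, -0.9, 2.8, 0, 0, 0.2], [0, 0, 0, 0, 0, 0, 0], [0, 0, 0, 0, 0, 0, 0], [0, 0, 0, 0, 0, 0, 0], [0, 0, 0, 0, 0, 0, 0]]])

```text
time: 11.87
eef_pos: [0.4538, -0.2898, 0.181]
tool_rot: [2.106, 1.782, 0.585]
wrist_force: [-0.3, 1.0, -2.4]
finger_gap: 0.0236
```

```bash
python3 - <<'E'
from tgt import *
show();W=env.get_calibration('wrist')
im=env.get_image('wrist');cv2.imwrite('pics/w10.png',cv2.resize(im[150:230,235:335],None,fx=8,fy=8,interpolation=cv2.INTER_CUBIC)[:600])
pickle.dump(W,open('w10.pkl','wb'));cv2.imwrite('pics/w10raw.png',im)
tip=p+R@TIP;d=tip-sc;print('tip rel sc (U,V,N) mm',np.round([d@U*1e3,d@V*1e3,d@N*1e3],2))
f=lambda X:np.round((proj(W,X)[0]-[235,150])*8)
print('sc',f(sc),'sh',f(sc+.008*N),'tip',f(tip))
E
```

```text
11.87 p [ 0.4538 -0.2898  0.181 ] x [0.138 0.985 0.102] z [ 0.501  0.019 -0.865] F [-0.3  1.  -2.4] gap 0.0236 q6 -1.09
tip rel sc (U,V,N) mm [ 1.7  -1.36 36.71]
sc [380. 380.] sh [379. 399.] tip [397. 484.]
```

View pics/w10.png

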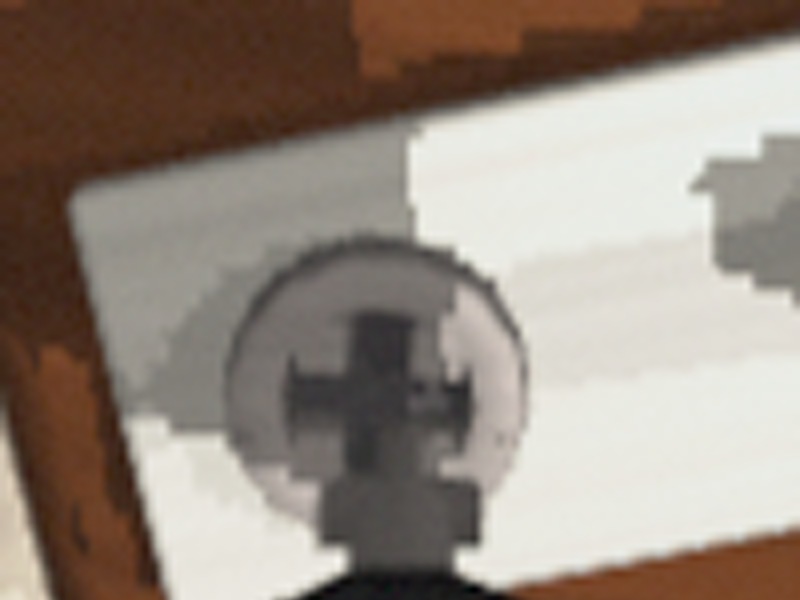

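```bash
sed -i 's/TIP=np.array(.*/TIP=np.array([-.0012,.0008,.1046])/' tgt.py; python3 - <<'E'
from tgt import *
t,R1=tcpfor(.012,12);print(t);plan(p,R,t,R1,0,n=3);print(s['qd'])
E
```

```text
[ 0.46434778 -0.28820658  0.15857619]
3 rows; end [ 0.4643 -0.2882  0.1586]
[[0, 0.02, -0.07, 0.82, 0.1, 0.1, -0.0], [0, 0.03, -0.07, 0.83, 0.1, 0.1, -0.0], [0, 0.02, -0.07, 0.82, 0, 0, -0.0]]
[-3.99136726e-03 -1.74996490e-05  6.63036588e-03  1.90017056e-04
 -2.86644292e-03 -3.10119021e-03]
```

drive_tool(series=[[[0, 0, -0.1, 0.8, 0.1, 0.1, 0], [0, 0, -0.1, 0.8, 0.1, 0.1, 0], [0, 0.1, 0, 0.8, 0, 0, 0], [0, 0, 0, 0, 0, 0, 0], [0, 0, 0, 0, 0, 0, 0], [0, 0, 0, 0, 0, 0, 0], [0, 0, 0, 0, 0, 0, 0]]])

```text
time: 12.5
eef_pos: [0.4633, -0.2876, 0.157]
tool_rot: [2.113, 1.787, 0.586]
wrist_force: [0.6, 0.1, -2.2]
finger_gap: 0.0239
```

```bash
cat > look.py <<'E'
from tgt import *
import sys
show();W=env.get_calibration('wrist')
im=env.get_image('wrist');cv2.imwrite(sys.argv[1],cv2.resize(im[150:230,235:335],None,fx=8,fy=8,interpolation=cv2.INTER_CUBIC)[:600])
tip=p+R@TIP;d=tip-sc;print('tip rel sc (U,V,N) mm',np.round([d@U*1e3,d@V*1e3,d@N*1e3],2),'force N',np.array(s['wrist_force'])@N,'tq',np.round(R.T@s['ft_torque'],2))
f=lambda X:np.round((proj(W,X)[0]-[235,150])*8)
print('sc',f(sc),'sh',f(sc+.008*N),'tip',f(tip))
E
python3 look.py pics/w11.png
```

```text
12.5 p [ 0.4633 -0.2876  0.157 ] x [0.137 0.985 0.107] z [ 0.497  0.025 -0.868] F [ 0.6  0.1 -2.2] gap 0.0239 q6 -1.12
tip rel sc (U,V,N) mm [-2.03  1.02 11.14] force N -2.2284566206027425 tq [ 0.44 -0.09  0.  ]
sc [424. 458.] sh [424. 480.] tip [402. 483.]
```

View pics/w11.png

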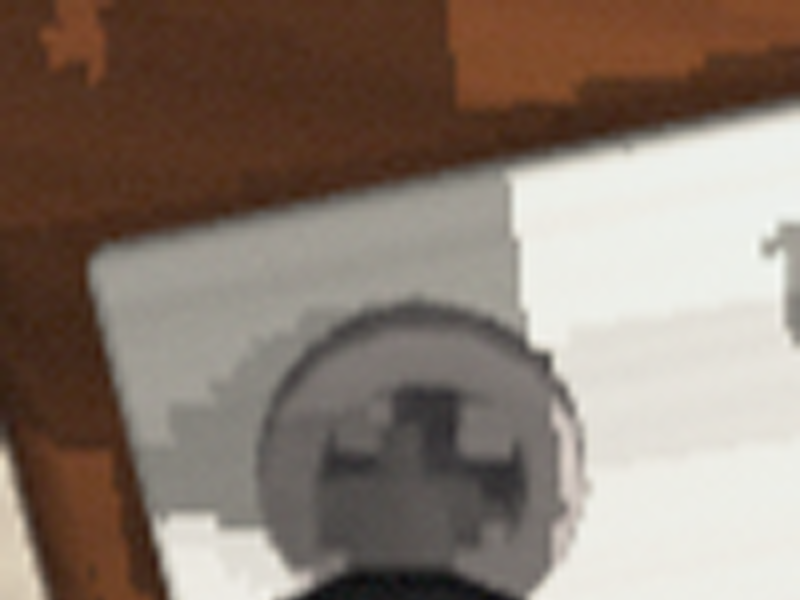

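drive_tool(series=[[[0, 0, 0.1, 0, 0, 0, 0], [0, 0, 0.1, 0, 0, 0, 0], [0, 0, 0, 0, 0, 0, 0], [0, 0, 0, 0, 0, 0, 0], [0, 0, 0, 0, 0, 0, 0], [0, 0, 0, 0, 0, 0, 0]]])

```text
time: 13.05
eef_pos: [0.4649, -0.2879, 0.1579]
tool_rot: [2.113, 1.787, 0.586]
wrist_force: [-0.0, -0.3, -0.7]
finger_gap: 0.024
```

```bash
python3 look.py pics/w12.png; python3 look.py pics/w12b.png
```

```text
13.05 p [ 0.4649 -0.2879  0.1579] x [0.137 0.985 0.107] z [ 0.496  0.025 -0.868] F [-0.  -0.3 -0.7] gap 0.024 q6 -1.11
tip rel sc (U,V,N) mm [-0.2   0.65 11.13] force N -0.5706912536380139 tq [ 0.36 -0.13 -0.05]
sc [406. 458.] sh [406. 480.] tip [402. 484.]
13.1 p [ 0.4649 -0.2879  0.1579] x [0.137 0.985 0.107] z [ 0.496  0.025 -0.868] F [ 0.2 -0.1 -2.3] gap 0.0241 q6 -1.11
tip rel sc (U,V,N) mm [-0.2   0.64 11.12] force N -2.081149670563149 tq [ 0.42 -0.11  0.  ]
sc [406. 458.] sh [406. 480.] tip [403. 484.]
```

View pics/w12b.png

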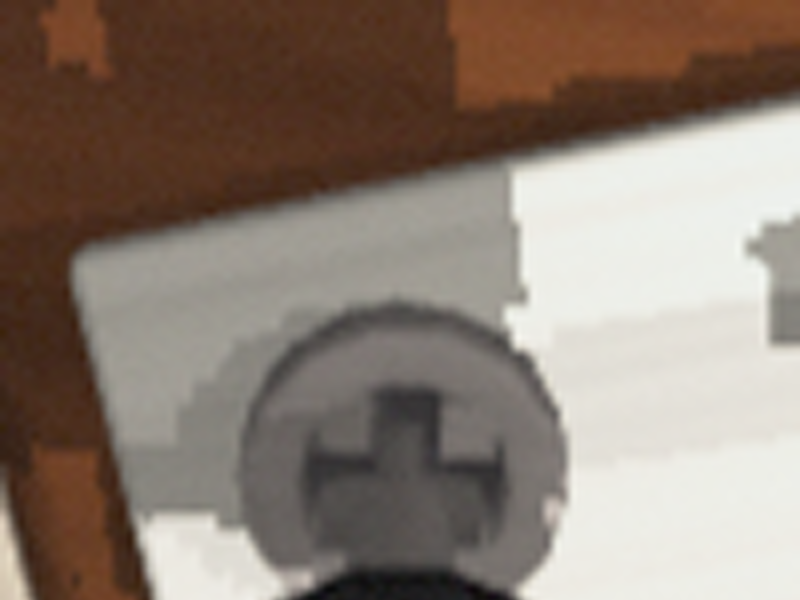

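drive_tool(series=[[[0, 0, 0, 0.3, 0, 0, 0], [0, -0.05, 0, 0.3, 0, 0, 0], [0, 0, 0, 0.3, 0, 0, 0], [0, 0, 0, 0.1, 0, 0, 0], [0, 0, 0, 0, 0, 0, 0], [0, 0, 0, 0, 0, 0, 0]]])

```text
time: 13.65
eef_pos: [0.4696, -0.2882, 0.1496]
tool_rot: [2.112, 1.788, 0.585]
wrist_force: [-6.1, -0.3, 5.4]
finger_gap: 0.0239
```

```bash
python3 look.py pics/w13.png
```

```text
13.65 p [ 0.4696 -0.2882  0.1496] x [0.137 0.985 0.107] z [ 0.497  0.025 -0.868] F [-6.1 -0.3  5.4] gap 0.0239 q6 -1.13
tip rel sc (U,V,N) mm [-0.29  0.06  1.59] force N 7.767446540948292 tq [ 0.83 -0.05  0.01]
sc [405. 479.] sh [405. 503.] tip [402. 484.]
```

View pics/w13.png

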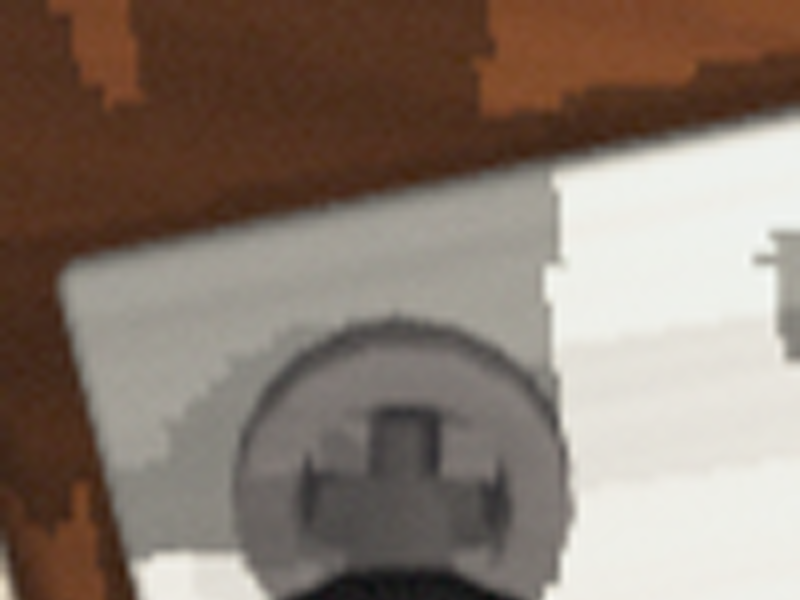

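drive_tool(series=[[[0, 0, 0.01, 0.02, 0, 0, 5], [0, 0, 0.01, 0.02, 0, 0, 5], [0, 0.01, 0.01, 0.03, 0, 0, 5], [0, 0, 0, 0, 0, 0, 0]]], grip_force=55)

```text
time: 14.03
eef_pos: [0.4703, -0.2884, 0.1498]
tool_rot: [2.365, 1.517, 0.65]
wrist_force: [-8.2, 1.1, 9.1]
finger_gap: 0.0241
```

```bash
cat > look2.py <<'E'
from tgt import *
show()
tip=p+R@TIP;d=tip-sc;x=R[:,0];print('tip rel sc (U,V,N) mm',np.round([d@U*1e3,d@V*1e3,d@N*1e3],2),'turn',round(np.degrees(np.arctan2(x@U,x@V)),1),'tilt',round(np.degrees(np.arccos(-R[:,2]@N)),2),'force N',round(np.array(s['wrist_force'])@N,1),'tq tool',np.round(R.T@s['ft_torque'],2))
E
python3 look2.py
```

```text
14.03 p [ 0.4703 -0.2884  0.1498] x [0.356 0.906 0.229] z [ 0.497  0.024 -0.867] F [-8.2  1.1  9.1] gap 0.0241 q6 -0.86
tip rel sc (U,V,N) mm [ 0.17 -0.37  1.45] turn 27.2 tilt 0.19 force N 11.9 tq tool [ 0.97 -0.28 -0.12]
```

drive_tool(series=[[[0, 0, 0.01, 0.02, 0, 0, 5], [0, 0, 0.01, 0.04, 0, 0, 5], [0, 0.01, 0.01, 0.05, 0, 0, 5], [0, 0, 0, 0, 0, 0, 0]]])

```text
time: 14.37
eef_pos: [0.4711, -0.2885, 0.1488]
tool_rot: [2.588, 1.217, 0.705]
wrist_force: [-6.9, 0.2, 8.2]
finger_gap: 0.0242
```

```bash
python3 look2.py
```

```text
14.37 p [ 0.4711 -0.2885  0.1488] x [0.549 0.766 0.336] z [ 0.497  0.024 -0.867] F [-6.9  0.2  8.2] gap 0.0242 q6 -0.6
tip rel sc (U,V,N) mm [-0.06 -0.49  0.2 ] turn 42.2 tilt 0.2 force N 10.5 tq tool [ 0.76 -0.54 -0.08]
```

drive_tool(series=[[[0, 0, 0.01, 0.05, 0, 0, 5], [0, 0, 0.01, 0.05, 0, 0, 5], [0, 0.01, 0.01, 0.06, 0, 0, 5], [0, 0, 0.01, 0.05, 0, 0, 5], [0, 0, 0, 0, 0, 0, 0]]])

```text
time: 14.78
eef_pos: [0.4724, -0.2888, 0.1471]
tool_rot: [2.831, 0.768, 0.763]
wrist_force: [-8.4, -0.4, 7.7]
finger_gap: 0.0236
```

```bash
python3 look2.py
```

```text
14.78 p [ 0.4724 -0.2888  0.1471] x [0.745 0.5   0.441] z [ 0.497  0.024 -0.867] F [-8.4 -0.4  7.7] gap 0.0236 q6 -0.26
tip rel sc (U,V,N) mm [-0.3  -0.67 -1.91] turn 62.2 tilt 0.2 force N 10.9 tq tool [ 0.53 -0.99 -0.06]
```

drive_tool(series=[[[0, 0, 0.01, 0.05, 0, 0, 5], [0, 0, 0.01, 0.05, 0, 0, 5], [0, 0.01, 0.01, 0.06, 0, 0, 5], [0, 0, 0.01, 0.05, 0, 0, 5], [0, 0, 0.01, 0.05, 0, 0, 5], [0, 0, 0, 0, 0, 0, 0]]])

```text
time: 15.28
eef_pos: [0.4739, -0.2892, 0.1449]
tool_rot: [-3.032, -0.142, -0.808]
wrist_force: [-7.6, -0.1, 7.4]
finger_gap: 0.0239
```

```bash
python3 look2.py
```

```text
15.28 p [ 0.4739 -0.2892  0.1449] x [0.863 0.087 0.497] z [ 0.497  0.024 -0.868] F [-7.6 -0.1  7.4] gap 0.0239 q6 0.18
tip rel sc (U,V,N) mm [-0.64 -0.75 -4.53] turn 87.2 tilt 0.2 force N 10.2 tq tool [ 0.08 -1.13 -0.12]
```

drive_tool(series=[[[0, 0, 0.01, 0.05, 0, 0, 5], [0, 0.01, 0.01, 0.05, 0, 0, 5], [0, 0.01, 0, 0.06, 0, 0, 5], [0, 0, 0.01, 0.05, 0, 0, 5], [0, 0, 0, 0, 0, 0, 0]]])

```text
time: 15.7
eef_pos: [0.4749, -0.2896, 0.1431]
tool_rot: [-2.928, 0.376, -0.774]
wrist_force: [-8.4, -0.4, 7.3]
finger_gap: 0.0236
```

```bash
python3 look2.py
```

```text
15.7 p [ 0.4749 -0.2896  0.1431] x [ 0.841 -0.259  0.475] z [ 0.497  0.024 -0.868] F [-8.4 -0.4  7.3] gap 0.0236 q6 0.52
tip rel sc (U,V,N) mm [-0.9  -0.76 -6.62] turn 107.2 tilt 0.21 force N 10.5 tq tool [-0.43 -1.23 -0.09]
```

drive_tool(series=[[[0, 0, 0.01, 0.05, 0, 0, 5], [0, 0.01, 0.01, 0.05, 0, 0, 5], [0, 0, 0, 0, 0, 0, 0]]])

```text
time: 15.95
eef_pos: [0.4754, -0.2897, 0.1422]
tool_rot: [-2.846, 0.621, -0.749]
wrist_force: [-7.9, -0.7, 7.1]
finger_gap: 0.0237
```

```bash
python3 look2.py
```

```text
15.95 p [ 0.4754 -0.2897  0.1422] x [ 0.792 -0.422  0.441] z [ 0.496  0.024 -0.868] F [-7.9 -0.7  7.1] gap 0.0237 q6 0.7
tip rel sc (U,V,N) mm [-1.03 -0.68 -7.67] turn 117.2 tilt 0.22 force N 10.1 tq tool [-0.71 -1.17 -0.06]
```

drive_tool(series=[[[0, 0, 0.01, 0.05, 0, 0, 5], [0, 0.01, 0.01, 0.05, 0, 0, 5], [0, 0, 0, 0, 0, 0, 0]]])

```text
time: 16.2
eef_pos: [0.4758, -0.2899, 0.1412]
tool_rot: [-2.746, 0.856, -0.719]
wrist_force: [-8.3, -0.6, 8.0]
finger_gap: 0.0236
```

```bash
python3 look2.py
```

```text
16.2 p [ 0.4758 -0.2899  0.1412] x [ 0.718 -0.573  0.395] z [ 0.496  0.024 -0.868] F [-8.3 -0.6  8. ] gap 0.0236 q6 0.87
tip rel sc (U,V,N) mm [-1.18 -0.59 -8.7 ] turn 127.2 tilt 0.23 force N 11.1 tq tool [-0.87 -1.15 -0.01]
```

drive_tool(series=[[[0, 0.02, 0.02, 0.05, 0, 0, 5], [0, 0.02, 0.02, 0.05, 0, 0, 5], [0, 0, 0, 0, 0, 0, 0]]])

```text
time: 16.45
eef_pos: [0.4762, -0.2901, 0.1404]
tool_rot: [-2.629, 1.078, -0.684]
wrist_force: [-10.6, -0.2, 9.2]
finger_gap: 0.0236
```

```bash
python3 look2.py
```

```text
16.45 p [ 0.4762 -0.2901  0.1404] x [ 0.623 -0.706  0.336] z [ 0.496  0.025 -0.868] F [-10.6  -0.2   9.2] gap 0.0236 q6 1.04
tip rel sc (U,V,N) mm [-1.26 -0.47 -9.6 ] turn 137.2 tilt 0.27 force N 13.3 tq tool [-0.95 -1.19 -0.13]
```

drive_tool(series=[[[0, 0.02, 0.02, 0.05, 0, 0, 5], [0, 0.02, 0.02, 0.04, 0, 0, 5], [0, 0, 0, 0, 0, 0, 0]]])

```text
time: 16.7
eef_pos: [0.4762, -0.2903, 0.1401]
tool_rot: [-2.499, 1.284, -0.646]
wrist_force: [-15.1, 0.9, 14.9]
finger_gap: 0.0236
```

```bash
python3 look2.py; python3 - <<'E'
from rig import env
import cv2
cv2.imwrite('pics/w14.png',env.get_image('wrist'));cv2.imwrite('pics/s14.png',env.get_image('side'))
E
```

```text
16.7 p [ 0.4762 -0.2903  0.1401] x [ 0.511 -0.817  0.268] z [ 0.496  0.025 -0.868] F [-15.1   0.9  14.9] gap 0.0236 q6 1.21
tip rel sc (U,V,N) mm [-1.35 -0.35 -9.84] turn 147.0 tilt 0.31 force N 20.4 tq tool [-1.2  -1.51 -0.6 ]
```

View pics/w14.png

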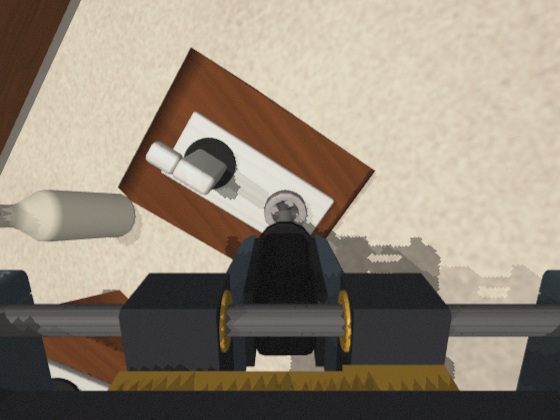

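drive_tool(series=[[[0, 0, 0, 0, 0, 0, 0], [0, 0, 0, 0, 0, 0, 2], [0, 0, 0, 0, 0, 0, 0]]])

```text
time: 17.05
eef_pos: [0.4762, -0.2902, 0.1402]
tool_rot: [-2.473, 1.322, -0.638]
wrist_force: [-14.9, 1.3, 15.5]
finger_gap: 0.0239
```

```bash
python3 look2.py; python3 - <<'E'
import cv2
im=cv2.imread('pics/w14.png');cv2.imwrite('pics/w14d.png',cv2.resize(im[40:270,110:390],None,fx=2.6,fy=2.6,interpolation=cv2.INTER_CUBIC))
im=cv2.imread('pics/s14.png');cv2.imwrite('pics/s14d.png',cv2.resize(im[240:380,220:390],None,fx=4,fy=4,interpolation=cv2.INTER_CUBIC))
E
```

```text
17.05 p [ 0.4762 -0.2902  0.1402] x [ 0.488 -0.835  0.254] z [ 0.496  0.025 -0.868] F [-14.9   1.3  15.5] gap 0.0239 q6 1.25
tip rel sc (U,V,N) mm [-1.36 -0.29 -9.81] turn 148.9 tilt 0.31 force N 20.8 tq tool [-1.29 -1.43 -0.71]
```

View pics/w14d.png

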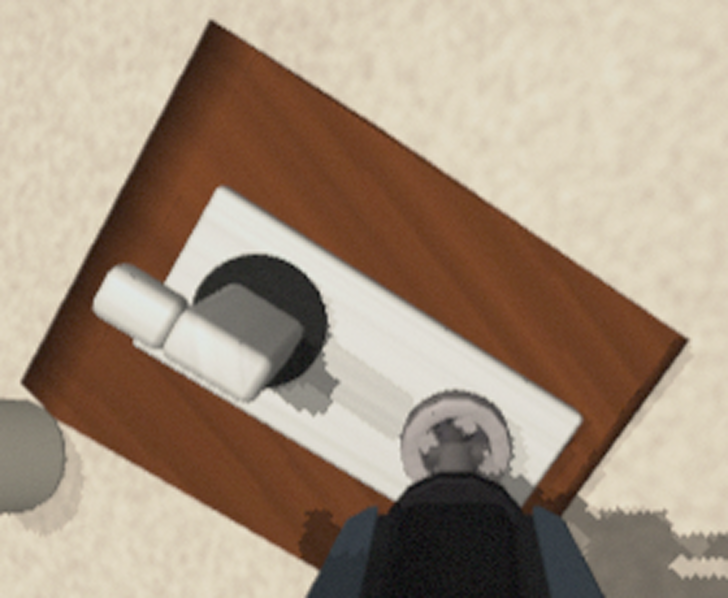

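View pics/s14d.png

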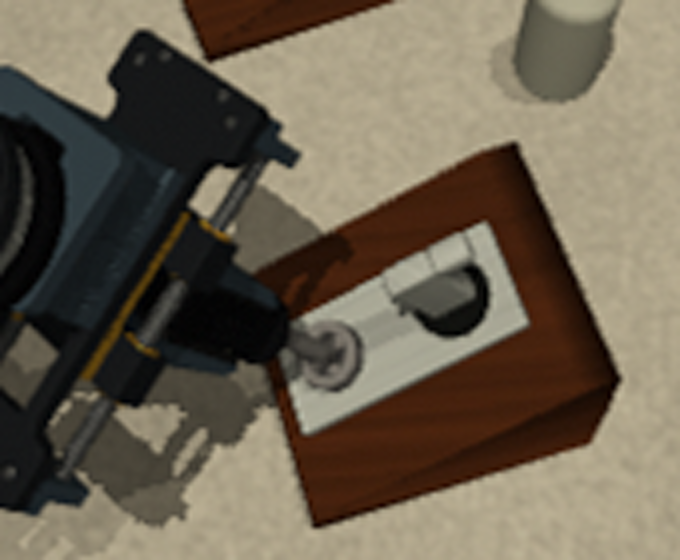

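drive_tool(series=[[[0, 0, 0, 0, 0, 0, -5], [0, 0, 0, -0.05, 0, 0, -5], [0, 0, 0, -0.5, 0, 0, 0], [0, 0, 0, -0.8, 0, 0, 0], [0, 0, 0, -2, 0, 0, 0], [0, 0, 0, -3, 0, 0, 0], [0, 0, 0, -3, 0, 0, 0], [0, 0, 0, 0, 0, 0, 0]]])

```text
time: 17.72
eef_pos: [0.4313, -0.295, 0.2258]
tool_rot: [-2.604, 1.122, -0.69]
wrist_force: [-0.3, -0.7, -1.5]
finger_gap: 0.0236
```

```bash
python3 look2.py;  python3 - <<'E'
from tgt import *
g=np.load('grasp.npz')
w=np.array([.50,-.05,.335]);tg=g['p']+[0,0,.17]
rel=Ro.from_matrix(R.T@g['R']).as_rotvec(degrees=True);print(rel)
h=Ro.from_rotvec(rel*.62,degrees=True).as_matrix()
plan(p,R,w,R@h,0)
plan(w,R@h,tg,g['R'],0)
E
```

```text
17.72 p [ 0.4313 -0.295   0.2258] x [ 0.598 -0.73   0.332] z [ 0.502  0.018 -0.865] F [-0.3 -0.7 -1.5] gap 0.0236 q6 1.17
tip rel sc (U,V,N) mm [ 3.09 -4.07 86.86] turn 139.1 tilt 0.29 force N -1.1 tq tool [-0.29 -0.26  0.05]
[   9.58119685  -36.02516262 -123.52785954]
12 rows; end [ 0.5   -0.05   0.335]
[[0, -0.85, -2.1, -0.46, 0.5, -1.9, -6.4], [0, -0.62, -2.18, -0.42, 0.5, -1.9, -6.4], [0, -0.39, -2.24, -0.39, 0.5, -1.9, -6.4], [0, -0.14, -2.28, -0.35, 0.5, -1.9, -6.4], [0, 0.09, -2.28, -0.34, 0.5, -1.9, -6.4], [0, 0.34, -2.26, -0.32, 0.5, -1.9, -6.4], [0, 0.58, -2.21, -0.32, 0.5, -1.9, -6.4], [0, 0.81, -2.13, -0.32, 0.5, -1.9, -6.4], [0, 1.03, -2.04, -0.33, 0.5, -1.9, -6.4], [0, 1.25, -1.91, -0.36, 0.5, -1.9, -6.4]]
[[0, 1.43, -1.77, -0.38, 0.5, -1.9, -6.4], [0, 1.61, -1.6, -0.42, 0.2, -1.6, -6.2]]
8 rows; end [0.5537 0.2207 0.2916]
[[0, 2.21, -2.43, 1.18, 0.5, -1.7, -5.9], [0, 2.49, -2.18, 1.14, 0.5, -1.7, -5.9], [0, 2.72, -1.89, 1.07, 0.5, -1.7, -5.9], [0, 2.94, -1.6, 1.01, 0.5, -1.7, -5.9], [0, 3.12, -1.28, 0.93, 0.5, -1.7, -5.9], [0, 3.25, -0.94, 0.84, 0.5, -1.7, -5.9], [0, 3.36, -0.59, 0.76, 0.5, -1.7, -5.9], [0, 3.42, -0.24, 0.65, 0.2, -1.9, -5.6]]
```

drive_tool(series=[[[0, -0.9, -2.1, -0.5, 0.5, -1.9, -6.4], [0, -0.6, -2.2, -0.4, 0.5, -1.9, -6.4], [0, -0.4, -2.2, -0.4, 0.5, -1.9, -6.4], [0, -0.1, -2.3, -0.4, 0.5, -1.9, -6.4], [0, 0.1, -2.3, -0.3, 0.5, -1.9, -6.4], [0, 0.3, -2.3, -0.3, 0.5, -1.9, -6.4], [0, 0.6, -2.2, -0.3, 0.5, -1.9, -6.4], [0, 0.8, -2.1, -0.3, 0.5, -1.9, -6.4], [0, 1, -2, -0.3, 0.5, -1.9, -6.4], [0, 1.3, -1.9, -0.4, 0.5, -1.9, -6.4]]])

```text
time: 18.55
eef_pos: [0.4884, -0.088, 0.3119]
tool_rot: [-2.929, -0.538, -0.385]
wrist_force: [0.5, 0.8, -1.9]
finger_gap: 0.0237
```

drive_tool(series=[[[0, 1.4, -1.8, -0.4, 0.5, -1.9, -6.4], [0, 1.6, -1.6, -0.4, 0.2, -1.6, -6.2], [0, 2.2, -2.4, 1, 0.5, -1.7, -5.9], [0, 2.5, -2.2, 1, 0.5, -1.7, -5.9], [0, 2.7, -1.9, 1, 0.5, -1.7, -5.9], [0, 2.9, -1.6, 1, 0.5, -1.7, -5.9], [0, 3.1, -1.3, 0.9, 0.5, -1.7, -5.9], [0, 3.2, -0.9, 0.8, 0.5, -1.7, -5.9]]])

```text
time: 19.22
eef_pos: [0.5374, 0.1555, 0.3024]
tool_rot: [-2.55, -1.764, -0.079]
wrist_force: [0.9, -0.9, -1.8]
finger_gap: 0.0239
```

```bash
python3 - <<'E'
from tgt import *
show();g=np.load('grasp.npz')
plan(p,R,g['p']+[0,0,.13],g['R'],0)
E
```

```text
19.22 p [0.5374 0.1555 0.3024] x [0.352 0.934 0.064] z [ 0.019  0.062 -0.998] F [ 0.9 -0.9 -1.8] gap 0.0239 q6 0.58
3 rows; end [0.5537 0.2208 0.2516]
[[0, 2.11, -0.25, 1.83, 0.1, -1.2, -3.7], [0, 2.16, -0.12, 1.79, 0.1, -1.2, -3.7], [0, 2.21, 0.04, 1.75, 0.0, -1.3, -3.7]]
```

drive_tool(series=[[[0, 2.1, -0.2, 1.8, 0.1, -1.2, -3.7], [0, 2.2, -0.1, 1.8, 0.1, -1.2, -3.7], [0, 2.2, 0, 1.8, 0, -1.3, -3.7], [0, 0, 0, 0, 0, 0, 0], [0, 0, 0, 0, 0, 0, 0], [0, 0, 0, 0, 0, 0, 0], [0, 0, 0, 0, 0, 0, 0], [0, 0, 0, 0, 0, 0, 0]]])

```text
time: 19.88
eef_pos: [0.5547, 0.2178, 0.2533]
tool_rot: [-2.404, -2.022, -0.004]
wrist_force: [0.1, 0.5, -1.7]
finger_gap: 0.0239
```

```bash
cat > look3.py <<'E'
from tgt import *
import sys
g=np.load('grasp.npz');show();W=env.get_calibration('wrist')
im=env.get_image('wrist');cv2.imwrite(sys.argv[1],cv2.resize(im[120:260,200:370],None,fx=4,fy=4,interpolation=cv2.INTER_CUBIC)[:600])
d=p-g['p'];print('rel grasp: tool',np.round(R.T@d*1e3,2),'rot',np.round(Ro.from_matrix(R.T@g['R']).as_rotvec(degrees=True),2))
f=lambda X:np.round((proj(W,X)[0]-[200,120])*4)
print('tip',f(p+R@TIP),'hole',f(np.array([.5543,.2196,.092])))
plan(p,R,g['p']+[0,0,.02],g['R'],0)
E
python3 look3.py pics/w15.png
```

```text
19.88 p [0.5547 0.2178 0.2533] x [0.172 0.985 0.002] z [ 0.002  0.002 -1.   ] F [ 0.1  0.5 -1.7] gap 0.0239 q6 0.53
rel grasp: tool [  -2.4     1.73 -131.69] rot [ 0.17 -0.15 -0.33]
tip [342. 362.] hole [334. 282.]
4 rows; end [0.5537 0.2208 0.1416]
[[0, 0.06, -0.04, 2.79, 0.0, 0, -0.1], [0, 0.06, -0.04, 2.79, 0.0, 0, -0.1], [0, 0.06, -0.05, 2.8, 0.0, 0, -0.1], [0, 0.07, -0.04, 2.79, 0.2, -0.1, -0.0]]
```

View pics/w15.png

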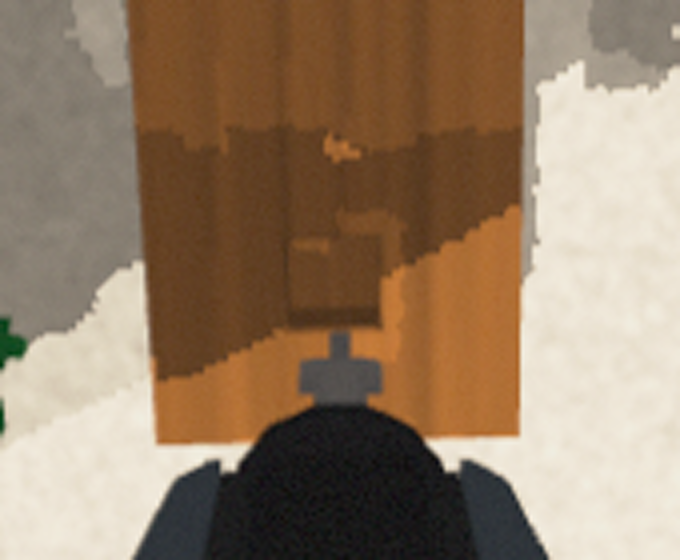

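drive_tool(series=[[[0, 0.1, -0.1, 1.5, 0, 0, 0], [0, 0.1, -0.1, 1.5, 0, 0, 0], [0, 0, 0, 0, 0, 0, 0], [0, 0, 0, 0, 0, 0, 0], [0, 0, 0, 0, 0, 0, 0], [0, 0, 0, 0, 0, 0, 0]]])

```text
time: 20.43
eef_pos: [0.5535, 0.221, 0.2235]
tool_rot: [-2.403, -2.024, -0.005]
wrist_force: [-0.4, 0.3, -1.7]
finger_gap: 0.0237
```

```bash
python3 look3.py pics/w16.png
```

```text
20.43 p [0.5535 0.221  0.2235] x [0.17  0.985 0.003] z [ 0.002  0.002 -1.   ] F [-0.4  0.3 -1.7] gap 0.0237 q6 0.53
rel grasp: tool [ 4.9000e-01 -3.0000e-02 -1.0195e+02] rot [ 0.2  -0.16 -0.25]
tip [342. 362.] hole [341. 328.]
3 rows; end [0.5536 0.2207 0.1415]
[[0, -0.01, 0.0, 2.73, 0.1, -0.1, -0.1], [0, -0.01, 0.01, 2.73, 0.1, -0.1, -0.1], [0, -0.01, 0.01, 2.74, 0.0, 0.0, -0.0]]
```

View pics/w16.png

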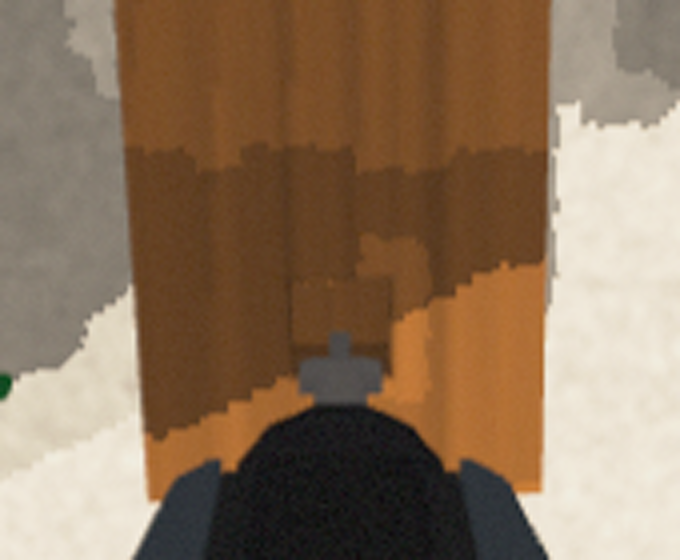

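drive_tool(series=[[[0, 0, 0, 1.5, 0, 0, 0], [0, 0, 0, 1.5, 0, 0, 0], [0, 0, 0, 1.5, 0.1, -0.1, 0], [0, 0, 0, 1.5, 0, 0, 0], [0, 0, 0, 0, 0, 0, 0]]])

```text
time: 20.9
eef_pos: [0.5512, 0.2205, 0.1598]
tool_rot: [-2.4, -2.022, 0.01]
wrist_force: [-0.6, 0.1, -1.8]
finger_gap: 0.024
```

```bash
python3 look3.py pics/w17.png
```

```text
20.9 p [0.5512 0.2205 0.1598] x [ 0.17   0.986 -0.003] z [-0.007 -0.002 -1.   ] F [-0.6  0.1 -1.8] gap 0.024 q6 0.53
rel grasp: tool [ -0.78  -2.58 -38.19] rot [-0.28  0.16 -0.22]
tip [342. 362.] hole [357. 417.]
1 rows; end [0.5537 0.2207 0.1416]
[[0, 0.07, 0.25, 1.82, -0.3, 0.2, -0.2]]
```

drive_tool(series=[[[0, 0, 0, 1, 0, 0, 0], [0, 0, 0, 1, 0, 0, 0], [0, 0, 0, 0.8, 0, 0, 0], [0, 0, 0, 0, 0, 0, 0], [0, 0, 0, 0, 0, 0, 0], [0, 0, 0, 0, 0, 0, 0], [0, 0, 0, 0, 0, 0, 0]]])

```text
time: 21.53
eef_pos: [0.5531, 0.2212, 0.1347]
tool_rot: [-2.402, -2.024, 0.001]
wrist_force: [0.1, 0.9, -1.5]
finger_gap: 0.0241
```

```bash
python3 look3.py pics/w18.png
```

```text
21.53 p [0.5531 0.2212 0.1347] x [0.17  0.986 0.   ] z [-0.001  0.    -1.   ] F [ 0.1  0.9 -1.5] gap 0.0241 q6 0.53
rel grasp: tool [  0.4   -0.7  -13.09] rot [ 0.03 -0.02 -0.22]
tip [341. 362.] hole [347. 476.]
1 rows; end [0.5537 0.2207 0.1416]
[[0, -0.04, 0.07, -0.69, 0.0, 0, -0.2]]
```

drive_tool(series=[[[0, 0, 0.1, 0.5, 0, 0, 0], [0, 0, 0, 0.5, 0, 0, 0], [0, 0, 0, 0.2, 0, 0, 0], [0, 0, 0, 0, 0, 0, 0], [0, 0, 0, 0, 0, 0, 0], [0, 0, 0, 0, 0, 0, 0]]])

```text
time: 22.08
eef_pos: [0.5535, 0.2209, 0.122]
tool_rot: [-2.401, -2.023, 0.003]
wrist_force: [0.8, -0.1, -1.2]
finger_gap: 0.0235
```

```bash
python3 look3.py pics/w19.png
```

```text
22.08 p [0.5535 0.2209 0.122 ] x [ 0.17   0.986 -0.   ] z [-0.002  0.    -1.   ] F [ 0.8 -0.1 -1.2] gap 0.0235 q6 0.53
rel grasp: tool [ 0.16 -0.14 -0.37] rot [-0.04  0.02 -0.22]
tip [341. 362.] hole [343. 505.]
1 rows; end [0.5537 0.2207 0.1416]
[[0, -0.02, 0.01, -1.96, 0, 0.0, -0.2]]
```

View pics/w19.png

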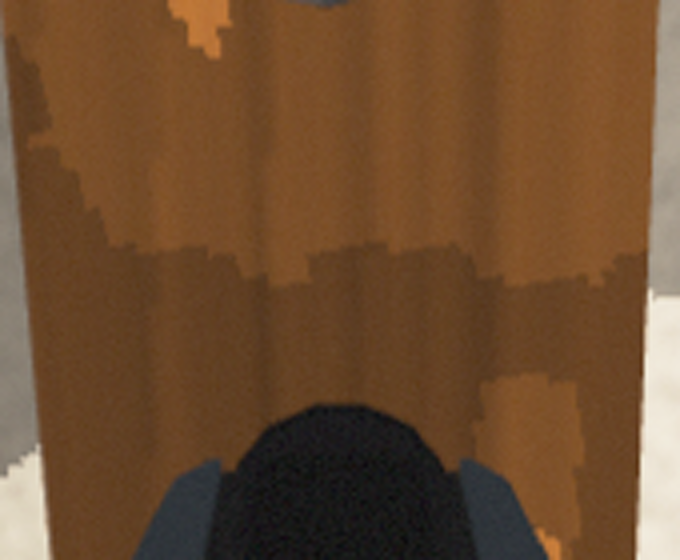

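drive_tool(series=[[[0.6, 0, 0, 0, 0, 0, 0], [0.6, 0, 0, 0, 0, 0, 0], [0.6, 0, 0, 0, 0, 0, 0], [0.6, 0, 0, 0, 0, 0, 0], [0.6, 0, 0, 0, 0, 0, 0], [0.6, 0, 0, 0, 0, 0, 0]]], grip_force=20)

```text
time: 22.63
eef_pos: [0.5537, 0.2209, 0.1222]
tool_rot: [-2.401, -2.023, 0.002]
wrist_force: [0.1, 0.4, -0.2]
finger_gap: 0.0544
```

drive_tool(series=[[[0.6, 0, 0, -2, 0, 0, 0], [0.6, 0, 0, -3, 0, 0, 0], [0.6, 0, 0, -4, 0, 0, 0], [0.6, 0, 0, -4, 0, 0, 0], [0.6, 0, 0, -4, 0, 0, 0], [0.6, 0, 0, 0, 0, 0, 0]]])

```text
time: 23.13
eef_pos: [0.5573, 0.2222, 0.3015]
tool_rot: [2.399, 2.022, 0.023]
wrist_force: [0.4, -0.2, 0.8]
finger_gap: 0.0547
```

```bash
python3 - <<'E'
from tgt import *
show()
for n in ['wrist','top','side']: cv2.imwrite(f'pics/{n}20.png',env.get_image(n))
a=cv2.imread('pics/side20.png')
cv2.imwrite('pics/s20d.png',cv2.resize(a[70:200,190:320],None,fx=4,fy=4,interpolation=cv2.INTER_CUBIC))
E
```

```text
23.13 p [0.5573 0.2222 0.3015] x [0.17  0.985 0.008] z [ 0.014  0.006 -1.   ] F [ 0.4 -0.2  0.8] gap 0.0547 q6 0.53
```

View pics/wrist20.png

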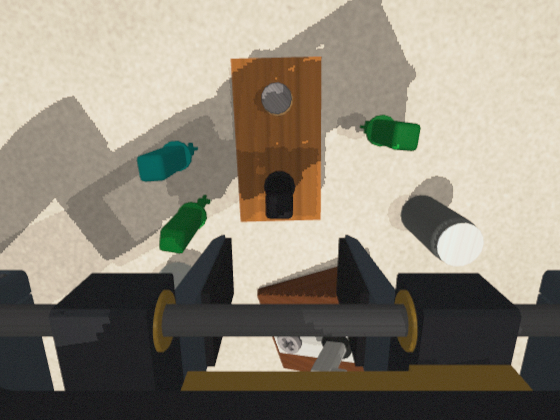

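View pics/side20.png

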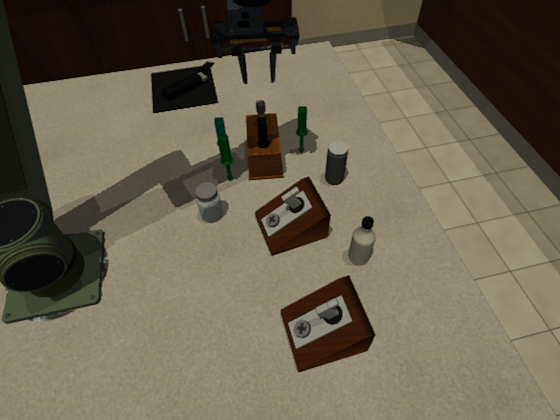

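```bash
cat > hk.py <<'E'
from tgt import *
G=sc+.070*U+.024*N
RH=frame(-N,U)
E
python3 - <<'E'
from hk import *
print('G',G)
for n in ['side','top']:
    env.get_image(n);print(n,[(np.round(d['xy'],1).tolist(),round(d['conf'],2)) for d in env.landmark_of(n,'hook_grip')],proj(env.get_calibration(n),G))
w=np.array([.50,-.02,.34]);rel=Ro.from_matrix(R.T@RH).as_rotvec(degrees=True);print(rel)
Rm=R@Ro.from_rotvec(rel*.5,degrees=True).as_matrix()
plan(p,R,w,Rm,.6);plan(w,Rm,G+.12*N,RH,.6)
E
```

```text
G [ 0.57168441 -0.284766    0.11364875]
side [([325.1, 308.6], 0.77)] [[326.69714366 309.37788419]]
top [([418.2, 196.3], 0.71)] [[418.67019748 195.06544869]]
[-20.39229706  25.31459065  75.77275046]
7 rows; end [ 0.5  -0.02  0.34]
[[0.6, -3.52, -0.17, -0.68, -1.5, 1.8, 5.4], [0.6, -3.5, 0.17, -0.8, -1.5, 1.8, 5.4], [0.6, -3.43, 0.53, -0.9, -1.5, 1.8, 5.4], [0.6, -3.35, 0.87, -0.98, -1.5, 1.8, 5.4], [0.6, -3.21, 1.2, -1.06, -1.5, 1.8, 5.4], [0.6, -3.05, 1.53, -1.12, -1.5, 1.8, 5.4], [0.6, -2.85, 1.84, -1.17, -1.2, 1.8, 5.5]]
9 rows; end [ 0.5118 -0.2874  0.2176]
[[0.6, -2.21, 2.18, 1.03, -1.1, 1.4, 4.2], [0.6, -2.07, 2.32, 1.02, -1.1, 1.4, 4.2], [0.6, -1.92, 2.44, 1.02, -1.1, 1.4, 4.2], [0.6, -1.76, 2.56, 1.03, -1.1, 1.4, 4.2], [0.6, -1.59, 2.67, 1.03, -1.1, 1.4, 4.2], [0.6, -1.42, 2.75, 1.04, -1.1, 1.4, 4.2], [0.6, -1.24, 2.83, 1.07, -1.1, 1.4, 4.2], [0.6, -1.06, 2.9, 1.1, -1.1, 1.4, 4.2], [0.6, -0.87, 2.94, 1.12, -1.4, 1.5, 4.3]]
```

drive_tool(series=[[[0.6, -3.5, -0.2, -0.7, -1.5, 1.8, 5.4], [0.6, -3.5, 0.2, -0.8, -1.5, 1.8, 5.4], [0.6, -3.4, 0.5, -0.9, -1.5, 1.8, 5.4], [0.6, -3.4, 0.9, -1, -1.5, 1.8, 5.4], [0.6, -3.2, 1.2, -1.1, -1.5, 1.8, 5.4], [0.6, -3, 1.5, -1.1, -1.5, 1.8, 5.4], [0.6, -2.9, 1.8, -1.2, -1.2, 1.8, 5.5]]])

```text
time: 24.07
eef_pos: [0.4984, -0.0207, 0.3402]
tool_rot: [-2.899, -1.109, -0.433]
wrist_force: [0.2, -0.3, 0.8]
finger_gap: 0.0546
```

drive_tool(series=[[[0.8, -2.2, 2.2, 1, -1.1, 1.4, 4.2], [0.8, -2.1, 2.3, 1, -1.1, 1.4, 4.2], [0.8, -1.9, 2.4, 1, -1.1, 1.4, 4.2], [0.8, -1.8, 2.6, 1, -1.1, 1.4, 4.2], [0.8, -1.6, 2.7, 1, -1.1, 1.4, 4.2], [0.8, -1.4, 2.8, 1, -1.1, 1.4, 4.2], [0.8, -1.2, 2.8, 1, -1.1, 1.4, 4.2], [0.8, -1, 2.9, 1.1, -1.1, 1.4, 4.2], [0.8, -0.9, 2.9, 1.1, -1.4, 1.5, 4.3], [0.8, 0, 0, 0, 0, 0, 0]]])

```text
time: 24.9
eef_pos: [0.5088, -0.2898, 0.2162]
tool_rot: [-3.023, -0.055, -0.801]
wrist_force: [0.5, 0.6, 0.1]
finger_gap: 0.0729
```

```bash
python3 - <<'E'
from hk import *
show();d=p-G;print('TCP rel G U,V,N mm',np.round([d@U*1e3,d@V*1e3,d@N*1e3],1))
plan(p,R,G+.06*N,RH,.8)
E
```

```text
24.9 p [ 0.5088 -0.2898  0.2162] x [0.868 0.03  0.495] z [ 0.495  0.022 -0.869] F [0.5 0.6 0.1] gap 0.0729 q6 0.47
TCP rel G U,V,N mm [ -3.4  -2.2 120.3]
2 rows; end [ 0.5417 -0.2861  0.1656]
[[0.8, 0.18, -0.11, 3.01, 0, 0.2, -0.2], [0.8, 0.18, -0.11, 3.02, 0, 0.1, -0.3]]
```

drive_tool(series=[[[0.8, 0.2, -0.1, 2, 0, 0.2, -0.2], [0.8, 0.1, -0.1, 2, 0, 0.1, -0.3], [0.8, 0, 0, 1, 0, 0, 0], [0.8, 0, 0, 0, 0, 0, 0], [0.8, 0, 0, 0, 0, 0, 0], [0.8, 0, 0, 0, 0, 0, 0]]])

```text
time: 25.4
eef_pos: [0.5388, -0.2837, 0.1801]
tool_rot: [-3.022, -0.081, -0.819]
wrist_force: [0.3, -0.3, -0.7]
finger_gap: 0.0733
```

```bash
cat > look4.py <<'E'
from hk import *
import sys
show();W=env.get_calibration('wrist');im=env.get_image('wrist');cv2.imwrite(sys.argv[1],im)
d=p-G;print('TCP rel G U,V,N mm',np.round([d@U*1e3,d@V*1e3,d@N*1e3],1),'F along N',round(np.array(s['wrist_force'])@N,1),'U',round(np.array(s['wrist_force'])@U,1),'V',round(np.array(s['wrist_force'])@V,1))
print('G end pred px',proj(W,G+.02*N)[0],[np.round(proj(W,G+.02*N+a*.013*U+b*.007*V)[0],1).tolist() for a,b in [(-1,1),(-1,-1),(1,1),(1,-1)]])
print([(np.round(d['xy'],1).tolist(),round(d['conf'],2)) for d in env.landmark_of('wrist','hook_grip')],proj(W,G)[0])
plan(p,R,G-.019*N,RH,.8)
E
python3 look4.py pics/w21.png
```

```text
25.4 p [ 0.5388 -0.2837  0.1801] x [0.862 0.047 0.505] z [ 0.504  0.022 -0.863] F [ 0.3 -0.3 -0.7] gap 0.0733 q6 0.43
TCP rel G U,V,N mm [ 4.8  2.6 74. ] F along N -0.7 U -0.1 V -0.3
G end pred px [288.70346196 238.21479909] [[278.3, 255.9], [298.7, 256.1], [278.4, 219.8], [299.5, 220.0]]
[([292.6, 229.2], 0.97)] [288.36249978 228.29343436]
3 rows; end [ 0.5812 -0.2843  0.0972]
[[0.8, -0.18, 0.08, 3.1, 0.0, -0.1, 0.2], [0.8, -0.17, 0.09, 3.1, 0.0, -0.1, 0.2], [0.8, -0.17, 0.08, 3.1, 0.0, -0.1, 0.1]]
```

View pics/w21.png

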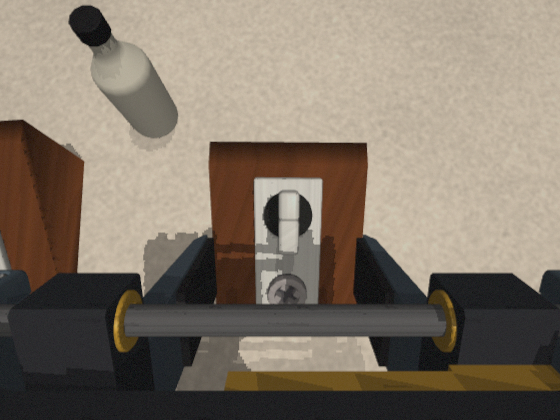

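drive_tool(series=[[[0.8, -0.1, 0.1, 2, 0, 0, 0.1], [0.8, -0.1, 0.1, 2, 0, 0, 0.1], [0.8, -0.1, 0, 1.5, 0, 0, 0.1], [0.8, 0, 0, 0, 0, 0, 0], [0.8, 0, 0, 0, 0, 0, 0], [0.8, 0, 0, 0, 0, 0, 0], [0.8, 0, 0, 0, 0, 0, 0]]])

```text
time: 26.08
eef_pos: [0.564, -0.2852, 0.1319]
tool_rot: [-3.022, -0.072, -0.821]
wrist_force: [0.3, 0.1, 0.7]
finger_gap: 0.0735
```

```bash
python3 look4.py pics/w22.png
```

```text
26.08 p [ 0.564  -0.2852  0.1319] x [0.862 0.042 0.506] z [ 0.506  0.021 -0.863] F [0.3 0.1 0.7] gap 0.0735 q6 0.36
TCP rel G U,V,N mm [ 2.5 -0.1 19.6] F along N 0.4 U 0.6 V 0.1
G end pred px [285.04013921 271.36768033] [[271.9, 293.4], [298.0, 293.4], [271.6, 248.4], [298.7, 248.5]]
[([285.8, 256.0], 0.9)] [284.90896114 255.88439668]
2 rows; end [ 0.5812 -0.2844  0.0972]
[[0.8, -0.14, -0.01, 1.93, 0.0, -0.2, 0.1], [0.8, -0.13, 0, 1.93, 0.1, -0.2, 0.1]]
```

View pics/w22.png

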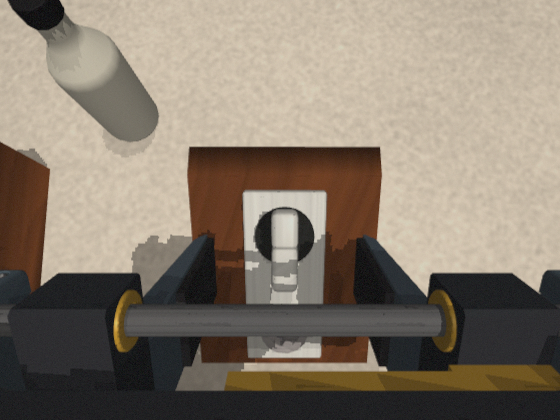

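drive_tool(series=[[[0.8, -0.1, 0, 1.2, 0, -0.2, 0.1], [0.8, -0.1, 0, 1.2, 0.1, -0.2, 0.1], [0.8, 0, 0, 1.2, 0, 0, 0], [0.8, 0, 0, 0, 0, 0, 0], [0.8, 0, 0, 0, 0, 0, 0], [0.8, 0, 0, 0, 0, 0, 0]]])

```text
time: 26.68
eef_pos: [0.5802, -0.2838, 0.0977]
tool_rot: [-3.021, -0.067, -0.805]
wrist_force: [0.0, -0.3, 0.5]
finger_gap: 0.073
```

```bash
python3 look4.py pics/w23.png
```

```text
26.68 p [ 0.5802 -0.2838  0.0977] x [0.866 0.038 0.498] z [ 0.497  0.025 -0.867] F [ 0.  -0.3  0.5] gap 0.073 q6 0.32
TCP rel G U,V,N mm [ -0.6   0.6 -18.1] F along N 0.4 U 0.2 V -0.3
G end pred px [286.74008699 305.61418411] [[270.6, 331.9], [302.9, 331.9], [269.8, 277.9], [303.8, 277.9]]
[([289.5, 282.4], 0.8)] [286.5522218  282.52943805]
1 rows; end [ 0.5812 -0.2843  0.0972]
[[0.8, 0.06, 0.06, 0.09, -0.1, 0.1, -0.0]]
```

Close on the stem gently, then firm up.

drive_tool(series=[[[0, 0, 0, 0, 0, 0, 0], [0, 0, 0, 0, 0, 0, 0], [0, 0, 0, 0, 0, 0, 0], [0, 0, 0, 0, 0, 0, 0], [0, 0, 0, 0, 0, 0, 0], [0, 0, 0, 0, 0, 0, 0], [0, 0, 0, 0, 0, 0, 0], [0, 0, 0, 0, 0, 0, 0], [0, 0, 0, 0, 0, 0, 0], [0, 0, 0, 0, 0, 0, 0]]], grip_force=15)

```text
time: 27.62
eef_pos: [0.5801, -0.2842, 0.0982]
tool_rot: [-3.022, -0.068, -0.807]
wrist_force: [-0.1, -0.4, -1.3]
finger_gap: 0.0141
```

drive_tool(series=[[[0, 0, 0, 0, 0, 0, 0], [0, 0, 0, 0, 0, 0, 0], [0, 0, 0, 0, 0, 0, 0], [0, 0, 0, 0, 0, 0, 0], [0, 0, 0, 0, 0, 0, 0]]], grip_force=40)

```text
time: 28.03
eef_pos: [0.5801, -0.2842, 0.0982]
tool_rot: [-3.022, -0.067, -0.807]
wrist_force: [-0.2, -1.7, -0.7]
finger_gap: 0.0138
```

```bash
python3 look4.py pics/w24.png; python3 -c "
from hk import *
np.savez('hk0.npz',p=p,R=R)"
```

```text
28.03 p [ 0.5801 -0.2842  0.0982] x [0.866 0.038 0.498] z [ 0.498  0.024 -0.867] F [-0.2 -1.7 -0.7] gap 0.0138 q6 0.32
TCP rel G U,V,N mm [ -0.4   0.2 -17.6] F along N -0.5 U -0.6 V -1.7
G end pred px [285.81845923 305.31791237] [[269.7, 331.6], [301.9, 331.6], [268.9, 277.7], [302.8, 277.7]]
[([287.9, 282.0], 0.73)] [285.6867044  282.37086295]
1 rows; end [ 0.5812 -0.2844  0.0972]
[[0.8, 0.04, 0.02, 0.14, -0.1, 0.1, -0.0]]
```

drive_tool(series=[[[0, 0, 0, -0.2, 0, 0, 0], [0, 0, 0, -0.2, 0, 0, 0], [0, 0, 0, -0.1, 0, 0, 0], [0, 0, 0, 0, 0, 0, 0]]])

```text
time: 28.47
eef_pos: [0.5777, -0.2843, 0.1023]
tool_rot: [-3.022, -0.067, -0.807]
wrist_force: [5.5, -2.9, -7.3]
finger_gap: 0.014
```

```bash
cat > look5.py <<'E'
from hk import *
g=np.load('hk0.npz');show();d=p-g['p'];F=np.array(s['wrist_force']);print('pulled U,V,N mm',np.round([d@U*1e3,d@V*1e3,d@N*1e3],2),'F U,V,N',np.round([F@U,F@V,F@N],1))
E
python3 look5.py
```

```text
28.47 p [ 0.5777 -0.2843  0.1023] x [0.866 0.038 0.498] z [ 0.498  0.023 -0.867] F [ 5.5 -2.9 -7.3] gap 0.014 q6 0.33
pulled U,V,N mm [-0.02 -0.02  4.8 ] F U,V,N [ 1.  -3.1 -9. ]
```

drive_tool(series=[[[0, 0, 0, -0.15, 0, 0, 0], [0, 0, 0, -0.15, 0, 0, 0], [0, 0, 0, 0, 0, 0, 0], [0, 0, 0, 0, 0, 0, 0]]])

```text
time: 28.8
eef_pos: [0.5765, -0.2844, 0.1045]
tool_rot: [-3.022, -0.066, -0.806]
wrist_force: [7.6, -3.6, -9.7]
finger_gap: 0.014
```

```bash
python3 look5.py
```

```text
28.8 p [ 0.5765 -0.2844  0.1045] x [0.866 0.038 0.498] z [ 0.498  0.024 -0.867] F [ 7.6 -3.6 -9.7] gap 0.014 q6 0.34
pulled U,V,N mm [-0.05 -0.    7.26] F U,V,N [  1.6  -3.9 -12.2]
```

drive_tool(series=[[[0, 0, 0, 0, 0, 0, 0], [0, 0, 0, 0, 0, 0, 0], [0, 0, 0, 0, 0, 0, 0], [0, 0, 0, 0, 0, 0, 0], [0, 0, 0, 0, 0, 0, 0], [0, 0, 0, 0, 0, 0, 0], [0, 0, 0, 0, 0, 0, 0], [0, 0, 0, 0, 0, 0, 0]]])

```text
time: 29.47
eef_pos: [0.5765, -0.2844, 0.1044]
tool_rot: [-3.022, -0.066, -0.806]
wrist_force: [7.8, -2.1, -9.1]
finger_gap: 0.0139
```

```bash
python3 look5.py; python3 look4.py pics/w25.png
```

```text
29.47 p [ 0.5765 -0.2844  0.1044] x [0.866 0.038 0.498] z [ 0.498  0.024 -0.867] F [ 7.8 -2.1 -9.1] gap 0.0139 q6 0.34
pulled U,V,N mm [-0.04 -0.    7.18] F U,V,N [  2.1  -2.5 -11.7]
29.47 p [ 0.5765 -0.2844  0.1044] x [0.866 0.038 0.498] z [ 0.498  0.024 -0.867] F [ 7.8 -2.1 -9.1] gap 0.0139 q6 0.34
TCP rel G U,V,N mm [ -0.4   0.2 -10.4] F along N -11.7 U 2.1 V -2.5
G end pred px [285.7772562  296.40765455] [[270.4, 321.8], [301.2, 321.7], [269.6, 269.8], [302.0, 269.8]]
[([287.4, 281.7], 0.63)] [285.66206897 275.29044171]
1 rows; end [ 0.5812 -0.2843  0.0971]
[[0.8, 0.04, 0.02, 0.86, -0.1, 0.1, -0.1]]
```

drive_tool(series=[[[0, 0, 0, 0, 0, 0, 0], [0, 0, 0, 0, 0, 0, 0], [0, 0, 0, 0, 0, 0, 0], [0, 0, 0, 0, 0, 0, 0], [0, 0, 0, 0, 0, 0, 0], [0, 0, 0, 0, 0, 0, 0], [0, 0, 0, 0, 0, 0, 0]]])

```text
time: 30.15
eef_pos: [0.5765, -0.2844, 0.1044]
tool_rot: [-3.022, -0.067, -0.806]
wrist_force: [8.4, -3.3, -9.7]
finger_gap: 0.0135
```

```bash
python3 look5.py
```

```text
30.15 p [ 0.5765 -0.2844  0.1044] x [0.866 0.038 0.498] z [ 0.497  0.024 -0.867] F [ 8.4 -3.3 -9.7] gap 0.0135 q6 0.34
pulled U,V,N mm [-0.06  0.    7.17] F U,V,N [  2.3  -3.7 -12.5]
```

drive_tool(series=[[[0, 0, 0, 0.25, 0, 0, 0], [0, 0, 0, 0.25, 0, 0, 0], [0, 0, 0, 0.2, 0, 0, 0], [0, 0, 0, 0, 0, 0, 0], [0.8, 0, 0, 0, 0, 0, 0], [0.8, 0, 0, 0, 0, 0, 0], [0.8, 0, 0, 0, 0, 0, 0], [0.8, 0, 0, 0, 0, 0, 0], [0.8, 0, 0, 0, 0, 0, 0], [0.8, 0, 0, 0, 0, 0, 0]]], grip_force=15)

```text
time: 30.98
eef_pos: [0.5796, -0.2838, 0.0993]
tool_rot: [-3.021, -0.067, -0.807]
wrist_force: [-0.3, 0.8, -0.8]
finger_gap: 0.0508
```

drive_tool(series=[[[0.8, 0, 0, 0, 0, 0, 0], [0.8, 0, 0, 0, 0, 0, 0], [0.8, 0, 0, -1, 0, 0, 0], [0.8, 0, 0, -2, 0, 0, 0], [0.8, 0, 0, -3, 0, 0, 0], [0.8, 0, 0, -3, 0, 0, 0], [0.8, 0, 0, -3, 0, 0, 0], [0.8, 0, 0, -3, 0, 0, 0], [0.8, 0, 0, 0, 0, 0, 0], [0.8, 0, 0, 0, 0, 0, 0]]])

```text
time: 31.82
eef_pos: [0.5047, -0.2883, 0.2317]
tool_rot: [-3.024, -0.067, -0.812]
wrist_force: [0.0, 0.6, -0.8]
finger_gap: 0.073
```

```bash
python3 look4.py pics/w26.png; python3 - <<'E'
from rig import env
import cv2,numpy as np
for n in ['top','side']: 
    cv2.imwrite(f'pics/{n}26.png',env.get_image(n))
    for q in ['driver','brush','jar','lotion','can']: print(n,q,[(np.round(d['xy']).tolist(),round(d['conf'],2)) for d in env.landmark_of(n,q)][:3])
a=cv2.imread('pics/side26.png')
o=np.hstack([cv2.resize(a[80:200,200:320],(360,360),interpolation=2),cv2.resize(a[260:380,270:390],(360,360),interpolation=2)]);cv2.imwrite('pics/s26.png',o)
E
```

```text
31.82 p [ 0.5047 -0.2883  0.2317] x [0.865 0.039 0.501] z [ 0.501  0.021 -0.865] F [ 0.   0.6 -0.8] gap 0.073 q6 0.48
TCP rel G U,V,N mm [  1.   -0.6 135.8] F along N -0.7 U -0.4 V 0.6
G end pred px [283.90231327 206.61406133] [[275.7, 221.3], [292.2, 221.3], [275.4, 191.5], [292.4, 191.5]]
[([289.9, 200.2], 0.98)] [283.87999674 200.31036299]
5 rows; end [ 0.5812 -0.2844  0.0971]
[[0.8, -0.02, -0.02, 3.1, 0.0, 0, 0.0], [0.8, -0.03, -0.01, 3.09, 0.0, 0, 0.0], [0.8, -0.02, -0.02, 3.1, 0.0, 0, 0.0], [0.8, -0.02, -0.02, 3.09, 0.0, 0, 0.0], [0.8, -0.03, -0.01, 3.1, 0.1, -0.1, 0.0]]
top driver [([148.0, 264.0], 0.82), ([172.0, 214.0], 0.61), ([156.0, 158.0], 0.6)]
top brush [([126.0, 205.0], 0.62)]
top jar [([232.0, 287.0], 0.56)]
top lotion [([332.0, 141.0], 0.79), ([232.0, 290.0], 0.29)]
top can [([213.0, 133.0], 0.72)]
side driver [([302.0, 150.0], 0.82), ([228.0, 178.0], 0.69)]
side brush []
side jar [([213.0, 213.0], 0.66)]
side lotion [([357.0, 257.0], 0.83)]
side can [([333.0, 179.0], 0.72)]
```

View pics/w26.png

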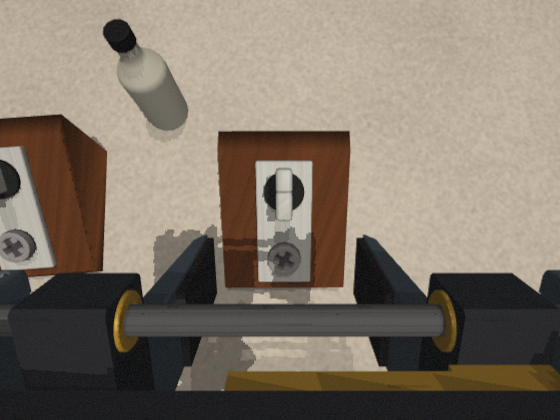

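View pics/s26.png

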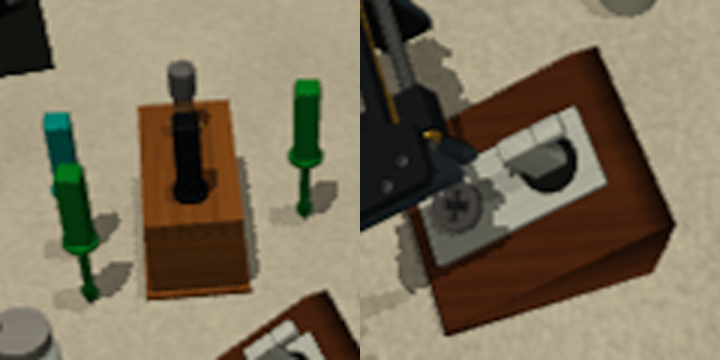

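View pics/top26.png

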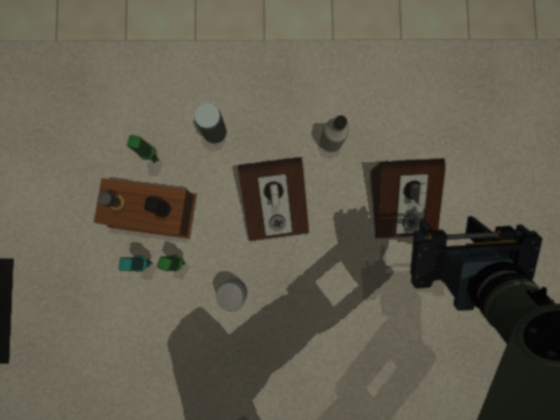

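```bash
python3 -c "
from rig import env
print(env.finish_job()); print(env.read_state()['time'])"
```

```text
the job is handed in; nothing more can be done
None
the job is handed in; nothing more can be done
```

The job is handed in at about 32 s of the 72 s allowed; no verdict came back. The loose plate was on the stand near y = -0.285 m, where I measured a gap of about 9 mm under it against about 0 under the spare's plate.

- **Tightening:** I took the black-handled driver from the rack and seated the bit with about 10 N. I turned it clockwise about 110° under load, following the screw in by about 11.3 mm. It then stopped sinking and the torque rose to 0.7 N m, well above the screw's 0.2 N m. The pictures show the plate with no gap.
- **Driver return:** I set the driver back within 0.4 mm of the pose I picked it from. The side view shows it upright in its hole, collar on the board, let go.
- **Hook test:** I pulled the hook out 7.2 mm at about 12 N for about 1.6 s, then let go. The last wrist picture shows the stem end where it should be at rest.
- **Last checks:** The jar, bottle, can and brush read within a few pixels of the start, which is the detectors' scatter. The side camera missed the brush, but the pictures show it in place. I planned no contact with the spare stand, and the last measured force was under 1 N.
- **Disagreements:** The picture-based gap (9 mm) was smaller than the 11.3 mm the screw actually sank. I went by the stop and the torque to call it fully home. The tip also drifted an estimated 1.4 mm from the screw's axis while turning, inside the 3 mm allowed.

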